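Load a two-dowel drilling jig and lock it

TASK

Load the sloping drilling jig: seat the wooden cover strip on the jig's two dowels so that it lies flat on the bed, then seat the metal drill template on top of it over the same two dowels, fully home. Finally swing the jig's keeper over the template against its stop, so that nothing can lift off, and leave the hammer, awl, glue pot and thread spool where they are.

Things in the scene. Friction and masses are not known exactly. Their poses are not given: they have to be found in the camera images.
- bed_home (a point): Point on the surface of the jig's sloping dark wooden bed, midway between the two dowels. The jig is fixed to the bench; its bed rises 25 degrees away from the robot (160 mm along the slope, from 70 mm below this point to 90 mm above it, 230 mm wide). Axes: z square to the bed and along the dowels, x up the slope, y along the line from dowel_b to dowel_a. A seated strip has its origin here
- template_home (a point): 12 mm above bed_home along its z, same axes: where the template's origin is when it is seated on the strip
- dowel_a (a point): Tip of the steel dowel at +y, 70 mm from bed_home: 10 mm in diameter, stands 28 mm out of the bed, square to it; its last 7 mm taper to a blunt nose about 4 mm wide. Same axes as bed_home
- dowel_b (a point): Tip of the same dowel at -y, 70 mm from bed_home (140 mm from dowel_a)
- cover_strip: Loose pale wooden strip (hinge strip of an album cover), a plain flat board 60 x 190 x 12 mm, 0.11 kg, lying flat on the bench. Origin: centre of its underside; long side along its y, z up. Two round through holes of 12.4 mm on its y axis, 70 mm either side of the centre. It fits on the dowels either way round
- drill_template: Loose aluminium plate 60 x 190 x 8 mm with two rows of five steel drill bushes and a dark wooden grip block on its middle, 20 mm (x) by 60 mm (y), from 8 to 43 mm above the plate's underside; 0.30 kg, lying flat on the bench. Origin: centre of the plate's underside; long side along its y, z up. Same two holes as the strip; fits either way round
- keeper (a joint): Angle of the keeper, a steel strap that turns on a post about an axis square to the bed. 0: points along bed_home's +y, clear of the parts; 1.57: at its stop, pointing down the slope (-x) over the template; it closes counter-clockwise seen from above the bed. Friction 0.06 N m, stays where left. Passes 2.5 mm over a seated template, hits one that is not down
- keeper_knob (a point): Middle of the round black knob near the end of the keeper, 24 mm in diameter, 46 mm from the pivot axis; it stands on the strap from 28 to 58 mm above the bed, this point is at 46 mm
- keeper_pivot (a point): Centre of the keeper's pivot at the top of its strap, 58 mm up the slope (+x) and 50 mm to +y of bed_home, 28.5 mm above the bed. The strap is 16 mm wide, 6 mm thick, 58 mm long; its bolt head and fixed post are 18 and 15 mm across. A stop pin 7 mm across, 27.5 mm high, stands 20 mm down the slope and 12 mm to -y of the pivot
- backing_hammer: Bystander: hammer with a wooden handle and steel head, 82 x 202 x 28 mm, lying loose at the left in front of the tool case. Origin: centre of its underside
- awl: Bystander: awl with a round wooden handle, 29 x 160 x 29 mm, lying loose between robot and jig. Origin: centre of its underside
- glue_pot: Bystander: stoneware paste pot, 72 mm across, 65 mm high, standing loose to the right of the jig. Origin: centre of its foot
- thread_spool_1: Bystander: wooden spool of pale thread, 42 mm across, 52 mm high, standing loose to the right of the jig. Origin: centre of its foot

How it is judged (in metres and radians):
On the way, in this order (a step that is already met when the one before it is completed fails the run):
1. the cover strip is seated flat on the bed over both dowels (distance between cover_strip and bed_home below 0.004 m and angle between the z axis of cover_strip and the z axis of bed_home, either way round below 0.03 rad), for 0.2 s.
2. the drill template is seated flat on the strip over both dowels (distance between drill_template and template_home below 0.004 m and angle between the z axis of drill_template and the z axis of bed_home, either way round below 0.03 rad), for 0.2 s.
3. the keeper is swung over the template to its stop (value of joint keeper above 1.42 rad), for 0.2 s.
At the end, for the whole second after the job is handed in: The strip lies flat on the bed and the template flat on the strip, both over both dowels (each origin within 4 mm of its home point, square to the bed within 0.03 rad, in line with the dowels within 0.06 rad), both at rest; the keeper stands at 1.42 rad or more, over the template (all of step 1 and all of step 2 and angle between the y axis of each of cover_strip, drill_template and the y axis of bed_home, either way round below 0.06 rad and value of joint keeper above 1.42 rad and linear speed of each of cover_strip, drill_template below 0.02 m/s); the robot touches nothing.
It fails at once if the hammer, awl, glue pot or spool is pushed more than 40 mm away (distance of any of backing_hammer, awl, glue_pot, thread_spool_1 from where it was at the start of the episode above 0.04 m).
It also fails if it takes over 72 s, if anything falls off the work surface, if the arm or the gripper's body presses on something with over 40 N, if the wrist force passes 120 N, or if a joint passes its speed limit or range.

ROBOT

A 7-joint arm with a two-finger parallel gripper is mounted at the origin on a cart in front of the work surface, level with it; the furniture and walls round the work are solid. World frame = base frame: x ahead of the robot, y to its left, z up, the work surface at z = 0. Lengths are in m, angles in degrees, forces in N, time in s.
With the tool pointing down it reaches from about 0.4 to 0.85 m from the base axis. Payload 4.5 kg.
Tool frame: the origin (TCP) lies on the centre line of the jaws, within the pads' length; the fingertips stand ahead of it and the grasp point (between the pads) is the TCP (arm.tip_reach is the z of the fingertips in the tool frame, in m); z points along the fingers, y is the line along which they close (so a half turn about z gives the same grasp; the last joint's range is limited). The gripper opens to 88 mm and grips with 3 to 60 N. Pads are 18 mm wide; open, the fingers measure 123 mm over their backs; the gripper's body (75 mm by 187 mm) begins 45 mm behind the grasp point.
Start: joints at [-69.167, 39.483, -11.15, 89.685, 9.013, 51.709, -12.324], TCP at [0.202, 0.591, 0.258] pointing down, gripper open.
Joint ranges: [-172.22, 172.22], [-26.19, 119.32], [-84.43, 86.54], [7.71, 146.69], [-57.33, 237.33], [2.42, 119.75], [-152.13, 152.13]. Speed limits (degrees/s): [147.25, 147.25, 180, 180, 180, 180, 180].

INTERFACE

Orientations are given as a 3x3 rotation matrix whose columns are the frame's x, y, z axes.
In Python, from station import arm gives the robot as it stands.
- The arm moves only by the tool shift_gripper, called as a command line: name --argument value ..., lists and objects as JSON in quotes. Schema: {"type":"object","properties":{"offsets":{"type":"array","items":{"type":"array","items":{"type":"array","items":{"type":"number"},"minItems":7,"maxItems":7},"minItems":1,"maxItems":10},"minItems":1,"maxItems":1},"only":{"type":"string"},"quiet":{"type":"boolean"},"lines":{"type":"string"}},"required":["offsets"],"additionalProperties":false}. offsets is a list that holds a single list of rows (three levels of brackets), with 1 to 10 rows, each of 7 numbers: a rotation vector rx, ry, rz in degrees, then dx, dy, dz in m, then the finger opening in m; each row shifts and turns the commanded pose from where the row before left it, along the tool's axes as they then stand; what a row does not reach is not made up. A row lasts 1/8 s, in which the tool goes at most 0.0625 m and 10.7 degrees, less where a joint would pass 70% of its speed; a pose out of reach is approached as far as the arm can. The fingers move at their own pace and stop on an object; the grip force is fixed at half the most. Time passes only in rows, so rows that do not move let the fingers close. The tool returns the time, the measured TCP pose, the force, the opening and the grip force at its end. only (a regular expression) keeps the lines of the reply that match it, lines (a string "A,B") keeps lines A to B, and quiet returns only ok. Input that does not fit is refused with a message, and nothing moves.
- arm.sense(): the state, without advancing time (a new reading comes with each control period).
- arm.snapshot(name): name is "scene" or "top"; returns a dict with "color" (480x640x3 uint8, red, green, blue), "vfov" (degrees; the focal length in pixels is half the picture's height over the tangent of half this angle, whatever the lens; pixels are square), "cx", "cy" (the principal point, pixels), "position" and "attitude" of the camera in the world. Camera axes: x right, y up, looking along -z (the intrinsics and any distortion apply to the point x, -y, -z); pixel columns grow to the right and rows downward; lengths in m; the calibration is good to about 2 mm. A picture is of the moment at which its call begins. There is no depth.
- arm.sign_off(): hands the job in; it is judged then, once.
The state is a dict: "clock": time; "joint_pos": joint angles; "qvel": joint speeds; "tau": joint torques, N m; "eef_pos": TCP position; "tool_rot": TCP orientation; "ft_force": force on the tool from outside, world axes, zero at the start; "torque": the same for the moment, N m; "opening": finger opening in m; "grasp_force": force on a finger pad.
Only numpy, scipy, OpenCV 4.12 (cv2) and the standard library are available. Lean on these libraries where they do the work, as an engineer would, in place of code of your own. Each camera call takes 0.05 s, during which the arm holds its last target. There are 200 camera calls.

## Working session

There is one attempt and no reset: what is moved stays moved. The work goes in short steps, Python scripts to look and compute and a tool call to move; the robot and the scene stay as the last step left them, time stands still between calls to the robot, and variables do not carry over. Pictures are saved under pics/ and viewed, at most 10 in all, crops included, and the job is handed in when it is done.

```bash
ls; mkdir -p pics; python3 - <<'E'
from station import arm
import cv2,numpy as np
for n in("scene","top"):
    s=arm.snapshot(n); cv2.imwrite(f"pics/{n}0.png",s["color"][:,:,::-1])
    print(n,{k:v for k,v in s.items() if k!="color"})
print(arm.sense(),arm.tip_reach)
E
```

```text
pics
station.py
scene {'vfov': 49.90624721246127, 'cx': 314.60904940143047, 'cy': 243.24545847280672, 'position': array([ 0.04185511, -0.78040446,  1.0693921 ]), 'attitude': array([[ 8.42171518e-01,  3.82994097e-01, -3.79555866e-01],
       [-5.39209668e-01,  5.97841994e-01, -5.93159240e-01],
       [-2.62051952e-04,  7.04202010e-01,  7.09999620e-01]])}
top {'vfov': 44.24831488185722, 'cx': 320.24696273407346, 'cy': 249.31604765468663, 'position': array([ 0.1119054 , -0.14280911,  1.25685258]), 'attitude': array([[ 0.34888556,  0.87013442, -0.34805884],
       [-0.93710652,  0.31975012, -0.13996871],
       [-0.01049973,  0.37500127,  0.92696484]])}
{'clock': 0.1, 'joint_pos': array([-69.16697627,  39.52843326, -11.14675851,  89.7381282 ,
         9.01308819,  51.71016471, -12.32438884]), 'qvel': array([ 0.07815725, -0.06408739,  0.0301211 , -0.14578393, -0.02887598,
       -0.01443838,  0.08424558]), 'tau': array([-3.42627754e-03, -5.28499603e+01, -1.27182506e+00, -1.53837526e+01,
       -5.26250317e-02,  1.97829853e-03,  4.31945023e-05]), 'eef_pos': array([0.20226577, 0.59080045, 0.25699396]), 'tool_rot': array([[-9.46137859e-01,  3.23763753e-01, -4.29385726e-04],
       [ 3.23764019e-01,  9.46136518e-01, -1.59679578e-03],
       [-1.10727081e-04, -1.64980859e-03, -9.99998633e-01]]), 'ft_force': array([-0.45299683, -0.47474038,  0.89214536]), 'torque': array([ 0.02023738, -0.01960446,  0.01882563]), 'grasp_force': 0.0, 'opening': 0.08808993604034752} 0.019
```
View pics/scene0.png

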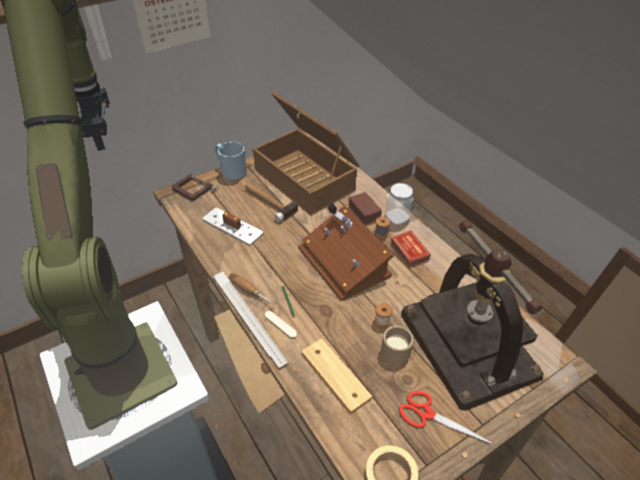

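View pics/top0.png

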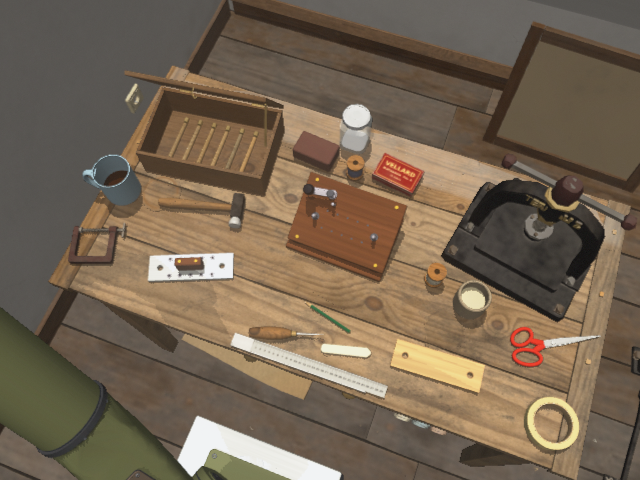

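The scene view shows the strip at about (337,374), template (233,225) and jig (347,252). In the top view the strip is at (437,366), template (191,267), dowel tips (315,216) and (374,238), and knob (309,190). Next I'll enlarge crops for accuracy.

```bash
cat > h.py <<'E'
import numpy as np,cv2
from station import arm
def cam(s):
    f=240/np.tan(np.radians(s["vfov"]/2)); return f,s["cx"],s["cy"],np.array(s["position"]),np.array(s["attitude"])
def ray(s,p):
    f,cx,cy,P,R=cam(s); d=R@np.array([(p[0]-cx)/f,-(p[1]-cy)/f,-1]); return P,d/np.linalg.norm(d)
def proj(s,X):
    f,cx,cy,P,R=cam(s); c=R.T@(np.array(X)-P); return np.array([cx-f*c[0]/c[2],cy+f*c[1]/c[2]])
def plane(s,p,z):
    P,d=ray(s,p); return P+d*(z-P[2])/d[2]
def tri(s1,p1,s2,p2):
    P,d=ray(s1,p1);Q,e=ray(s2,p2)
    a=np.linalg.lstsq(np.c_[d,-e],Q-P,rcond=None)[0]
    A=P+a[0]*d;B=Q+a[1]*e; return (A+B)/2,np.linalg.norm(A-B)
E
python3 - <<'E'
import cv2,numpy as np
a=cv2.imread("pics/scene0.png");b=cv2.imread("pics/top0.png")
def c(i,x,y,w,h,k): return cv2.resize(i[y:y+h,x:x+w],(w*k,h*k),interpolation=cv2.INTER_CUBIC)
M=np.hstack([c(a,295,195,100,110,4),c(b,285,170,100,110,4)]);print(M.shape)
cv2.imwrite("pics/jig.png",M)
# strip / template: masks
for n,i,r,t in(("scene",a,(300,335,75,80),(198,203,70,45)),("top",b,(385,335,105,60),(143,245,97,42))):
    hsv=cv2.cvtColor(i,cv2.COLOR_BGR2HSV)
    for nm,(x,y,w,h) in(("strip",r),("tmpl",t)):
        c_=hsv[y:y+h,x:x+w]
        m=(cv2.inRange(c_,(15,60,170),(32,160,255)) if nm=="strip" else cv2.inRange(c_,(0,0,150),(180,50,255)))
        k,_=cv2.findContours(m,cv2.RETR_CCOMP,cv2.CHAIN_APPROX_NONE)
        k=sorted(k,key=cv2.contourArea)[::-1][:7]
        print(n,nm)
        for q in k:
            (u,v),(W,H),an=cv2.minAreaRect(q)
            print(cv2.contourArea(q),(round(u+x,1),round(v+y,1)),(round(W,1),round(H,1)),round(an,1))
        print((cv2.boxPoints(cv2.minAreaRect(k[0]))+[x,y]).round(1).tolist())
P=np.hstack([np.vstack([c(a,300,335,75,75,4),c(a,198,203,75,45,4)]),np.vstack([c(b,385,335,105,60,4),c(b,140,245,105,60,4)])])
cv2.imwrite("pics/parts.png",P);print(P.shape)
E
```

```text
(440, 800, 3)
scene strip
2942.5 (325.5, 373.8) (92.5, 44.9) 51.2
158.0 (365.0, 406.5) (18.0, 15.0) 0.0
151.0 (345.2, 338.6) (25.3, 14.5) 24.0
143.5 (306.6, 403.6) (31.4, 8.0) 54.2
52.0 (323.2, 398.8) (14.1, 6.4) 45.0
21.0 (354.0, 395.5) (4.9, 4.9) 45.0
18.5 (348.3, 340.4) (6.6, 3.8) 36.9
[[279.1, 351.8], [314.1, 323.7], [372.0, 395.8], [337.0, 423.9]]
scene tmpl
657.0 (232.1, 225.3) (60.2, 18.0) 27.1
4.0 (214.5, 216.0) (2.1, 2.1) 45.0
4.0 (249.5, 234.0) (2.1, 2.1) 45.0
[[201.2, 219.5], [209.4, 203.5], [263.0, 231.0], [254.8, 247.0]]
top strip
3481.0 (434.1, 371.3) (116.7, 46.3) 19.5
26.5 (469.8, 374.3) (7.1, 4.9) 45.0
23.5 (404.7, 354.1) (7.3, 4.7) 11.3
5.5 (389.7, 362.8) (2.1, 2.8) 45.0
4.0 (390.0, 359.5) (2.1, 2.1) 45.0
4.0 (422.5, 386.0) (2.1, 2.1) 45.0
2.0 (387.0, 341.0) (1.4, 1.4) 45.0
[[371.3, 373.7], [386.8, 330.0], [496.8, 368.9], [481.4, 412.6]]
top tmpl
2045.5 (190.5, 266.2) (25.6, 85.9) 88.0
493.5 (189.0, 266.0) (30.0, 20.0) 0.0
28.0 (159.5, 267.5) (5.7, 5.7) 45.0
21.5 (221.5, 265.5) (5.0, 5.0) 90.0
7.0 (168.5, 275.5) (2.8, 2.8) 45.0
4.0 (212.0, 257.5) (2.1, 2.1) 45.0
4.0 (170.0, 258.5) (2.1, 2.1) 45.0
[[147.1, 254.9], [233.0, 251.9], [233.8, 277.5], [148.0, 280.5]]
(480, 720, 3)
```

View pics/jig.png

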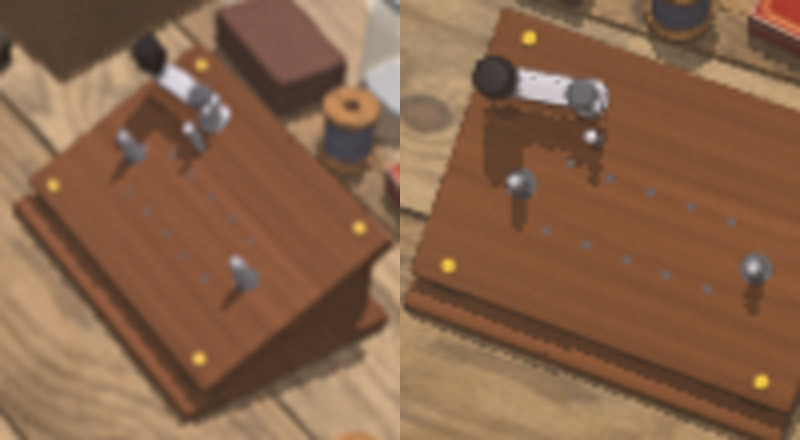

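View pics/parts.png

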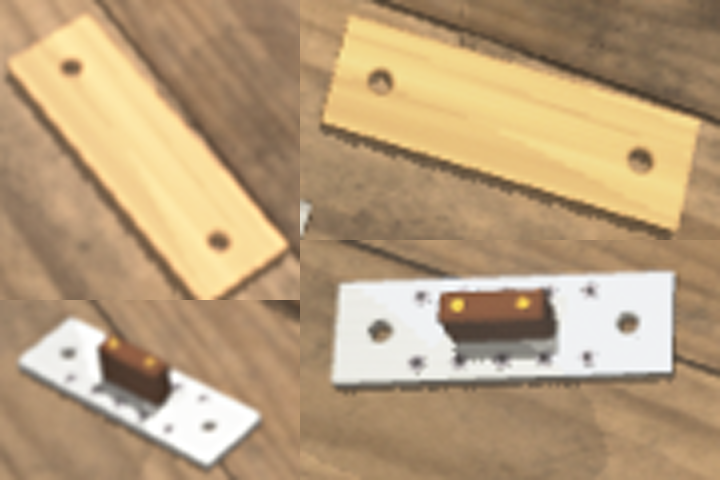

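The jig crop shows the dowel tips, keeper, and brass screws; the parts crop shows both hole pairs and the grip block's brass studs. I'll triangulate these from the two views.

```bash
cat > meas.py <<'E'
from h import *
A=arm.snapshot("scene");B=arm.snapshot("top")
def px(o,u,v,k=4): return np.array([o[0]+(u+.5)/k-.5,o[1]+(v+.5)/k-.5])
jS,jT=(295,195),(285,170);pS,pT=(300,335),(385,335);tS,tT=(198,203),(140,245)
L=dict(da=(px(jS,123,134),px(jT,120,177)),db=(px(jS,236,262),px(jT,357,264)),
knob=(px(jS,147,47),px(jT,92,74)),piv=(px(jS,202,96),px(jT,187,95)),
s_l=(px(jS,54,185),px(jT,48,265)),s_ul=(px(jS,201,64),px(jT,129,38)),s_r=(px(jS,199,358),px(jT,361,381)),
h1=(px(pS,71,66),px(pT,80,81)),h2=(px(pS,219,240),px(pT,340,159)),
t1=(px(tS,68,53),px(tT,80,90)),t2=(px(tS,208,126),px(tT,328,82)),
g1=(px(tS,112,43),px(tT,157,65)),g2=(px(tS,150,62),px(tT,222,62)))
def cen(s,p,m,r=4):
    x,y=np.round(p).astype(int);c=s["color"][y-r:y+r+1,x-r:x+r+1].astype(float);w=m(c)
    yy,xx=np.mgrid[y-r:y+r+1,x-r:x+r+1]; return np.array([(w*xx).sum(),(w*yy).sum()])/w.sum()
dark=lambda c:np.clip(.75*np.median(c.sum(2))-c.sum(2),0,None)
brass=lambda c:np.clip(c[:,:,1]-np.median(c[:,:,1])-40,0,None)
X={}
for n,(a,b) in L.items():
    if n[0] in"ht": a,b=cen(A,a,dark),cen(B,b,dark)
    if n[0] in"s": a,b=cen(A,a,brass,3),cen(B,b,brass,3)
    X[n],e=tri(A,a,B,b);print(n,X[n].round(4),round(e*1e3,1),a.round(1),b.round(1))
d=lambda a,b:np.linalg.norm(X[a]-X[b])
print("dow",d("da","db"),"strip",d("h1","h2"),"tm",d("t1","t2"))
n=np.cross(X["s_ul"]-X["s_l"],X["s_r"]-X["s_l"]);n/=np.linalg.norm(n);n*=np.sign(n[2])
y=X["da"]-X["db"];print("normal",n,np.degrees(np.arccos(n[2])),"yaw bed y",np.degrees(np.arctan2(y[1],y[0])),"slope dir",np.degrees(np.arctan2(-n[1],-n[0])))
print("dowel height above screws plane",(X["da"]-X["s_l"])@n,(X["db"]-X["s_l"])@n)
for a,b in(("h1","h2"),("t1","t2"),("g1","g2")):
    y=X[a]-X[b];print(a,"mid",((X[a]+X[b])/2).round(4),"yaw y",np.degrees(np.arctan2(y[1],y[0])))
E
python3 meas.py
```

```text
da [0.6252 0.0749 0.0858] 1.3 [325.4 228.1] [314.6 213.9]
db [ 0.6222 -0.0632  0.0827] 1.0 [353.6 260.1] [373.9 235.6]
knob [0.6612 0.1029 0.127 ] 2.0 [331.4 206.4] [307.6 188.1]
piv [0.6732 0.0527 0.1138] 1.8 [345.1 218.6] [331.4 193.4]
s_l [0.5836 0.1031 0.0343] 0.9 [307.7 240.8] [296.6 235.9]
s_ul [0.7058 0.0997 0.0903] 1.4 [344.2 211.4] [316.9 179. ]
s_r [ 0.5786 -0.0846  0.034 ] 1.5 [344.3 284.2] [374.9 265. ]
h1 [ 0.4168 -0.2068  0.0114] 0.7 [317.3 351.4] [405. 354.]
h2 [ 0.4243 -0.3467  0.0117] 0.1 [354.2 394.9] [470.  373.8]
t1 [0.4156 0.3726 0.0063] 1.0 [214.7 215.8] [159.4 267.1]
t2 [0.4684 0.2425 0.0067] 1.5 [249.8 234.1] [221.3 265.2]
g1 [0.434  0.3229 0.0451] 0.6 [225.6 213.4] [178.9 260.9]
g2 [0.4488 0.2905 0.0436] 1.2 [235.1 218.1] [195.1 260.1]
dow 0.13820072306974557 strip 0.14012038443034636 tm 0.14043987832460603
normal [-0.41612885  0.00955451  0.90925546] 24.597336674451718 yaw bed y 88.74290549208283 slope dir -1.3153065824449197
dowel height above screws plane 0.02920562020026073 0.026283850328443124
h1 mid [ 0.4206 -0.2768  0.0116] yaw y 93.06585986230493
t1 mid [0.442  0.3076 0.0065] yaw y 112.08502668832502
g1 mid [0.4414 0.3067 0.0444] yaw y 114.41281373531697
```

Measurements are consistent: hole spacings 140.1/140.4 mm, dowels 138 mm apart, slope 24.6°, heights matching the text. Now target poses, and a check of pot clearance.

```bash
cat > goal.py <<'E'
import sys
from h import *
from scipy.spatial.transform import Rotation as Ro
c,s=np.cos,np.sin
yb=np.radians(-1.35);t=np.radians(25)
bx=np.array([c(t)*c(yb),c(t)*s(yb),s(t)]);by=np.array([-s(yb),c(yb),0]);bz=np.cross(bx,by)
BED=np.c_[bx,by,bz];home=np.array([.6237,.0058,.0842])-.028*bz
def flat(ydeg):
    a=np.radians(ydeg);y=np.array([c(a),s(a),0]);z=np.array([0,0,1.]);return np.c_[np.cross(y,z),y,z]
def tool(R): return np.c_[R[:,1],R[:,0],-R[:,2]]
def go(P,R):
    """what is left: turn first (tool axes now), then shift (tool axes after the turn)"""
    st=arm.sense();T=np.array(st["tool_rot"])
    rv=Ro.from_matrix(T.T@R).as_rotvec(degrees=True);d=R.T@(np.array(P)-st["eef_pos"])
    print("clock",round(st["clock"],2),"turn",rv.round(2),"shift",d.round(4),"open",round(st["opening"],4),"F",np.round(st["ft_force"],1),"here",np.round(st["eef_pos"],4),"j",np.round(st["joint_pos"]))
E
python3 - <<'E'
from goal import *
B=arm.snapshot("top")
print("pot",plane(B,(474,297),.065),"spool",plane(B,(436,271),.052),"press corner",plane(B,(445,250),.02),plane(B,(558,312),.02))
print(home,BED)
go([.4206,-.2768,.15],tool(flat(93.07)))
E
```

```text
pot [ 0.56958364 -0.30411929  0.065     ] spool [ 0.60328768 -0.21376681  0.052     ] press corner [ 0.67175027 -0.22055888  0.02      ] [ 0.61654472 -0.48850752  0.02      ]
[0.63553003 0.00552121 0.05882338] [[ 0.90605622  0.02355976 -0.42250096]
 [-0.0213524   0.99972243  0.00995679]
 [ 0.42261826  0.          0.90630779]]
clock 0.25 turn [-3.000e-02  3.000e-02  6.803e+01] shift [-0.8783  0.1714  0.1074] open 0.0884 F [0.1 0.6 0.7] here [0.2024 0.5911 0.2574] j [-69.  40. -11.  90.   9.  52. -12.]
```

shift_gripper --offsets '[[[0,0,9.72,0,0,0,0.088],[0,0,9.72,0,0,0,0.088],[0,0,9.72,0,0,0,0.088],[0,0,9.72,0,0,0,0.088],[0,0,9.72,0,0,0,0.088],[0,0,9.72,0,0,0,0.088],[0,0,9.71,0,0,0,0.088],[0,0,0,0,0.06,0,0.088],[0,0,0,-0.02,0.055,0,0.088],[0,0,0,-0.03,0.05,0,0.088]]]'

```text
clock: 1.5
eef_pos: [0.3714, 0.5502, 0.2574]
tool_rot: [[-0.055, 0.999, 0.0], [0.999, 0.055, 0.001], [0.0, 0.0, -1.0]]
ft_force: [-0.3, 0.2, -0.9]
opening: 0.0879
grasp_force: 0.0
```

shift_gripper --offsets '[[[0,0,0,-0.06,0,0,0.088],[0,0,0,-0.06,0,0,0.088],[0,0,0,-0.06,0,0,0.088],[0,0,0,-0.06,0,0,0.088],[0,0,0,-0.06,0,0,0.088],[0,0,0,-0.06,0,0,0.088],[0,0,0,-0.06,0,0,0.088],[0,0,0,-0.06,0,0,0.088],[0,0,0,-0.06,0,0,0.088],[0,0,0,-0.06,0,0,0.088]]]'

```text
clock: 2.75
eef_pos: [0.4022, -0.0506, 0.2579]
tool_rot: [[-0.054, 0.999, 0.001], [0.999, 0.054, 0.0], [0.0, 0.001, -1.0]]
ft_force: [0.6, -0.1, -0.2]
opening: 0.0881
grasp_force: 0.0
```

```bash
python3 -c "
from goal import *
go([.4206,-.2768,.15],tool(flat(93.07)))"
```

```text
clock 2.75 turn [ 0.06 -0.01  0.03] shift [-0.2268  0.0063  0.1079] open 0.0881 F [ 0.6 -0.1 -0.2] here [ 0.4022 -0.0506  0.2579] j [ -1.  24.   2. 126.  -2.  30.   6.]
```

shift_gripper --offsets '[[[0,0,0,-0.057,0.002,0,0.088],[0,0,0,-0.057,0.002,0,0.088],[0,0,0,-0.057,0.002,0,0.088],[0,0,0,-0.056,0,0.05,0.088],[0,0,0,0,0,0.058,0.088],[0,0,0,0,0,0.05,0.088],[0,0,0,0,0,0.04,0.088],[0,0,0,0,0,0,0.088]]]'

```text
clock: 3.75
eef_pos: [0.4183, -0.2649, 0.0659]
tool_rot: [[-0.054, 0.999, -0.005], [0.999, 0.054, 0.003], [0.003, -0.005, -1.0]]
ft_force: [-0.9, 0.7, 0.9]
opening: 0.088
grasp_force: 0.0
```

```bash
python3 - <<'E'
from goal import *
go([.4206,-.2768,.0225],tool(flat(93.07)))
a=arm.snapshot("scene")["color"][320:430,280:400,::-1];b=arm.snapshot("top")["color"][310:420,370:490,::-1]
cv2.imwrite("pics/g1.png",cv2.resize(np.hstack([a,b]),None,fx=3,fy=3,interpolation=cv2.INTER_CUBIC))
E
```

```text
clock 3.75 turn [-0.26 -0.18  0.02] shift [-0.012   0.0017  0.0434] open 0.088 F [-0.9  0.7  0.9] here [ 0.4183 -0.2649  0.0659] j [ 27.  50.  -0. 119.   0.  11.  30.]
```

View pics/g1.png

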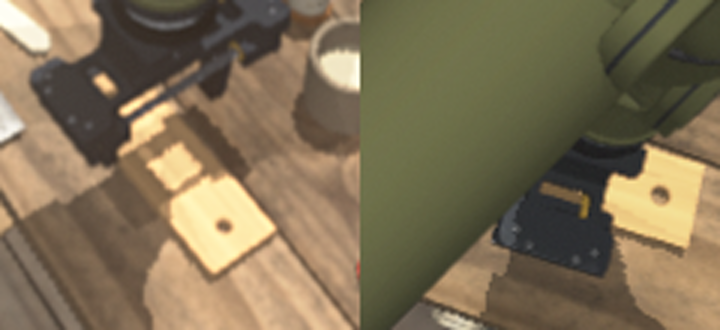

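The gripper straddles the strip with the pot clear of its body. The rows were slowed by the joint speed cap, so I'll make up the rest and close.

shift_gripper --offsets '[[[-0.26,-0.18,0,-0.012,0.0017,0,0.088],[0,0,0,0,0,0.022,0.088],[0,0,0,0,0,0.021,0.088],[0,0,0,0,0,0,0.088]]]'

```text
clock: 4.35
eef_pos: [0.4225, -0.2788, 0.0255]
tool_rot: [[-0.053, 0.999, 0.005], [0.999, 0.053, -0.004], [-0.004, 0.005, -1.0]]
ft_force: [-0.1, -0.3, 0.2]
opening: 0.0877
grasp_force: 0.0
```

```bash
python3 -c "
from goal import *
go([.4206,-.2768,.0225],tool(flat(93.07)))"
```

```text
clock 4.35 turn [ 0.3   0.22 -0.03] shift [ 0.0021 -0.0018  0.003 ] open 0.0877 F [-0.1 -0.3  0.2] here [ 0.4225 -0.2788  0.0255] j [ 28.  54.  -0. 118.   1.   7.  31.]
```

shift_gripper --offsets '[[[0.3,0.22,0,0.002,-0.0018,0.003,0.088],[0,0,0,0,0,0,0.05],[0,0,0,0,0,0,0.05],[0,0,0,0,0,0,0.05],[0,0,0,0,0,0,0.05]]]'

```text
clock: 4.97
eef_pos: [0.4204, -0.276, 0.0223]
tool_rot: [[-0.054, 0.999, -0.0], [0.999, 0.054, 0.001], [0.001, -0.0, -1.0]]
ft_force: [-0.5, -0.4, 3.8]
opening: 0.0596
grasp_force: 30.0
```

```bash
python3 -c "
from goal import *
go([.4206,-.2768,.0225],tool(flat(93.07)))"
```

```text
clock 4.97 turn [-0.02 -0.03  0.01] shift [-0.0008  0.0001 -0.0002] open 0.0596 F [-0.5 -0.4  3.8] here [ 0.4204 -0.276   0.0223] j [ 28.  55.  -0. 118.   1.   7.  31.]
```

shift_gripper --offsets '[[[0,0,0,0,0,-0.05,0.05],[0,0,0,0,0,-0.06,0.05],[0,0,0,0,0,-0.06,0.05],[0,0,0,0,0,-0.06,0.05],[0,0,0,0,0,0,0.05]]]'

```text
clock: 5.6
eef_pos: [0.4226, -0.2774, 0.256]
tool_rot: [[-0.053, 0.999, 0.007], [0.999, 0.053, -0.004], [-0.004, 0.007, -1.0]]
ft_force: [0.8, -0.2, -3.3]
opening: 0.0592
grasp_force: 30.0
```

```bash
python3 -c "
from goal import *
go(home+bz*(.0223+.06)+by*.0008,tool(BED))"
```

```text
clock 5.6 turn [-24.56  -0.74   4.39] shift [0.2887 0.1036 0.1836] open 0.0592 F [ 0.8 -0.2 -3.3] here [ 0.4226 -0.2774  0.256 ] j [ 28.  30.  -0. 111.   0.  38.  31.]
```

shift_gripper --offsets '[[[-8.19,-0.25,1.46,0,0,0,0.05],[-8.19,-0.25,1.46,0,0,0,0.05],[-8.19,-0.25,1.46,0,0,0,0.05],[0,0,0,0.05,0.02,0,0.05],[0,0,0,0.05,0.02,0,0.05],[0,0,0,0.05,0.02,0.01,0.05],[0,0,0,0.05,0.02,0.02,0.05],[0,0,0,0.05,0.02,0.03,0.05],[0,0,0,0.038,0.004,0.04,0.05],[0,0,0,0,0,0,0.05]]]'

```text
clock: 6.85
eef_pos: [0.5654, -0.0018, 0.2213]
tool_rot: [[0.014, 0.924, 0.381], [1.0, -0.015, 0.002], [0.008, 0.381, -0.925]]
ft_force: [0.3, -0.8, -1.1]
opening: 0.0597
grasp_force: 30.0
```

```bash
python3 -c "
from goal import *
go(home+bz*(.0223+.06)+by*.0008,tool(BED))"
```

```text
clock 6.85 turn [-2.6  -0.62  0.35] shift [ 0.0098 -0.0052  0.0945] open 0.0597 F [ 0.3 -0.8 -1.1] here [ 0.5654 -0.0018  0.2213] j [-10.  33.   7. 123. -57.   2.  51.]
```

The tilt ran j5 and j6 into their range ends (−57°, 2°) because I approached from the right. I'll untilt, move to the left, and tilt there so that j5 turns the positive way.

shift_gripper --offsets '[[[0,0,0,0,0,-0.03,0.05],[7,0,0,0,0,-0.02,0.05],[7,0,0,0,0,-0.01,0.05],[7,0,0,0,0,0,0.05],[0,0,0,0.05,0,0,0.05],[0,0,0,0.05,0,0,0.05],[0,0,0,0.05,0,0,0.05],[0,0,0,0.05,0,0,0.05],[0,0,0,0.05,0,0,0.05],[0,0,0,0,0,0,0.05]]]'

```text
clock: 8.1
eef_pos: [0.551, 0.2472, 0.271]
tool_rot: [[0.014, 0.998, 0.067], [1.0, -0.015, 0.012], [0.013, 0.067, -0.998]]
ft_force: [1.2, -1.3, -2.5]
opening: 0.0597
grasp_force: 30.0
```

```bash
python3 -c "
from goal import *
go(home+bz*(.0223+.06)+by*.0008,tool(BED))"
```

```text
clock 8.1 turn [-21.17  -0.87   0.36] shift [-0.2388 -0.008   0.1481] open 0.0597 F [ 1.2 -1.3 -2.5] here [0.551  0.2472 0.271 ] j [-55.  44.  49.  98. -40.  53.   9.]
```

```bash
cat > kin.py <<'E'
import numpy as np
from scipy.spatial.transform import Rotation as Ro
from scipy.optimize import least_squares
def fk(q,p,sg):
    # alternating z,y chain; sg = signs of joints, p=h0,l1,l2,L,a(elbow offset),b
    a=np.array(q)*sg; R=np.eye(3);X=np.array([0,0,p[0]])
    z=lambda t:Ro.from_euler('z',t,degrees=True).as_matrix();y=lambda t:Ro.from_euler('y',t,degrees=True).as_matrix()
    R=R@z(a[0])@y(a[1])@z(a[2]);X=X+R@[p[4],0,p[1]]
    R=R@y(a[3]);X=X+R@[-p[4],0,0]; R=R@z(a[4]);X=X+R@[0,0,p[2]]
    R=R@y(a[5]);X=X+R@[p[5],0,0]; R=R@z(a[6]);X=X+R@[0,0,p[3]]
    return X,R
E
python3 - <<'E'
from kin import *
from h import arm
import itertools
s=arm.sense()
D=[([-69.16697627,39.52843326,-11.14675851,89.7381282,9.01308819,51.71016471,-12.32438884],[.20226577,.59080045,.25699396],[[-9.46137859e-01,3.23763753e-01,-4.29385726e-04],[3.23764019e-01,9.46136518e-01,-1.59679578e-03],[-1.10727081e-04,-1.64980859e-03,-9.99998633e-01]]),
(s["joint_pos"],s["eef_pos"],s["tool_rot"])]
print(np.round(s["joint_pos"],2))
best=[]
for sg in itertools.product([1,-1],repeat=4):
    S=np.array([sg[0],1,sg[1],1,sg[2],1,sg[3]])
    e=sum(np.linalg.norm(fk(q,[0]*6,S)[1][:,2]-np.array(R)[:,2]) for q,X,R in D)
    off=[Ro.from_matrix(fk(q,[0]*6,S)[1].T@np.array(R)).as_rotvec(degrees=True).round(1) for q,X,R in D]
    best.append((e,S,off))
best.sort(key=lambda b:b[0])
for b in best[:3]:print(b)
S=best[0][1]
r=least_squares(lambda p:np.concatenate([fk(q,p,S)[0]-X for q,X,R in D]),[.3,.5,.35,.2,0,0])
print(r.x,r.cost,np.round(r.fun,4))
E
```

```text
[-54.92  43.87  48.96  97.95 -40.33  52.93   8.64]
(np.float64(1.6032476695155163e-10), array([-1,  1, -1,  1, -1,  1,  1]), [array([ -0. ,  -0. , 114.6]), array([ 0. , -0. , 72.7])])
(np.float64(1.6032476695155163e-10), array([-1,  1, -1,  1, -1,  1, -1]), [array([-0., -0., 90.]), array([ 0., -0., 90.])])
(np.float64(0.02735762269908911), array([1, 1, 1, 1, 1, 1, 1]), [array([  0.1,  -0.1, -52.2]), array([-1.1,  1.1, 91.7])])
[16.69741692  6.98108731 15.94583843 11.01838509 -6.13204799  7.6275726 ] 3.075417379834869e-28 [ 0. -0. -0. -0.  0. -0.]
```

```bash
cat >> kin.py <<'E'
S=np.array([-1,1,-1,1,-1,1,-1])
LO=np.array([-172.22,-26.19,-84.43,7.71,-57.33,2.42,-152.13]);HI=np.array([172.22,119.32,86.54,146.69,237.33,119.75,152.13])
E
python3 - <<'E'
from kin import *
from goal import home,BED,bz,by,tool
q0=[-69.16697627,39.52843326,-11.14675851,89.7381282,9.01308819,51.71016471,-12.32438884];X0=[.20226577,.59080045,.25699396]
from h import arm
s=arm.sense();D=[(q0,X0,1),(s["joint_pos"],s["eef_pos"],1)]+[(q,x,.1) for q,x in[([-1,24,2,126,-2,30,6],[.4022,-.0506,.2579]),([28,30,0,111,0,38,31],[.4226,-.2774,.256]),([28,55,0,118,1,7,31],[.4204,-.276,.0223]),([-10,33,7,123,-57,2,51],[.5654,-.0018,.2213])]]
r=least_squares(lambda p:np.concatenate([(fk(q,p,S)[0]-X)*w for q,X,w in D]+[np.array(p)[[4,5]]*.01]),[.3,.5,.35,.2,0,0])
p=r.x;print(p.round(4),r.fun.round(4));np.save("p.npy",p)
OFF=Ro.from_euler('z',90,degrees=True).as_matrix()
rng=np.random.default_rng(0)
for flip in(1,-1):
  R=tool(BED)@np.diag([flip,flip,1])
  for h in(.06,0):
    X=home+bz*(.0223+h);sol=[]
    for _ in range(60):
        q=rng.uniform(LO,HI)
        f=lambda q:np.r_[(fk(q,p,S)[0]-X)*10,(fk(q,p,S)[1]@OFF-R).ravel()]
        k=least_squares(f,q,bounds=(LO,HI),x_scale=30,max_nfev=100)
        if k.cost<1e-8: sol.append((np.min(np.minimum(k.x-LO,HI-k.x)),k.x.round(0)))
    sol.sort(key=lambda a:-a[0]);print(flip,h,len(sol));[print(round(a,1),b) for a,b in sol[:6]]
E
```

```text
[ 0.5137  0.5203  0.3636  0.4264  0.0046 -0.0045] [-0.0502  0.012   0.0066 -0.0041  0.0095 -0.0065  0.0004  0.0048 -0.001
  0.0026  0.0039  0.      0.0005  0.0049 -0.0001  0.0042  0.0035  0.0006
  0.     -0.    ]
1 0.06 42
19.2 [  17.   48.  -26.  127.  134.   26. -131.]
19.2 [  19.   48.  -29.  128.  131.   27. -128.]
19.2 [  20.   49.  -31.  128.  129.   29. -125.]
19.2 [  21.   49.  -32.  128.  129.   29. -125.]
19.1 [  22.   50.  -34.  128.  127.   31. -122.]
19.1 [  25.   51.  -38.  128.  125.   33. -119.]
1 0 44
23.6 [  20.   57.  -31.  123.  133.   32. -125.]
23.6 [  21.   57.  -32.  123.  133.   33. -125.]
23.6 [  21.   57.  -32.  123.  133.   33. -125.]
23.6 [  21.   58.  -33.  123.  132.   33. -124.]
23.6 [  23.   59.  -36.  123.  130.   35. -121.]
23.5 [  24.   59.  -37.  123.  129.   36. -120.]
-1 0.06 35
19.3 [ 14.  47. -22. 127. 138.  24.  44.]
19.2 [ 16.  47. -25. 127. 135.  25.  47.]
19.2 [ 18.  48. -27. 127. 133.  26.  51.]
19.2 [ 20.  49. -31. 128. 129.  29.  55.]
19.1 [ 22.  50. -33. 128. 127.  30.  57.]
19.1 [ 24.  51. -37. 128. 125.  32.  60.]
-1 0 34
23.7 [ 14.  54. -22. 123. 142.  27.  42.]
23.6 [ 17.  56. -27. 123. 137.  29.  49.]
23.6 [ 17.  56. -27. 123. 137.  29.  49.]
23.6 [ 18.  56. -27. 123. 136.  30.  50.]
23.6 [ 18.  56. -28. 123. 136.  30.  50.]
23.6 [ 20.  57. -31. 123. 133.  32.  54.]
```

```bash
cat >> kin.py <<'E'
ax='zyzyzyz'
def fk2(q,V):
    a=np.array(q)*S;R=np.eye(3);X=V[0]*1.
    for i in range(7):
        R=R@Ro.from_euler(ax[i],a[i],degrees=True).as_matrix();X=X+R@V[i+1]
    return X,R@Ro.from_euler('z',90,degrees=True).as_matrix()
def jac(q,V):
    X,R=fk2(q,V);J=np.zeros((6,7))
    for i in range(7):
        d=np.zeros(7);d[i]=.01;Y,Q=fk2(q+d,V)
        J[:3,i]=(Y-X)/np.radians(.01);J[3:,i]=Ro.from_matrix(Q@R.T).as_rotvec()/np.radians(.01)
    return X,R,J
def sim(q,rows,V,lim=True):
    q=np.array(q,float);X,R=fk2(q,V)
    for r in rows:
        Xn=X+R@np.array(r[3:6]);Rn=R@Ro.from_rotvec(r[:3],degrees=True).as_matrix()
        for _ in range(6):
            x,Q,J=jac(q,V);e=np.r_[Xn-x,Ro.from_matrix(Rn@Q.T).as_rotvec()]
            dq=np.degrees(J.T@np.linalg.solve(J@J.T+1e-4*np.eye(6),e));q=np.clip(q+dq,LO,HI)
        X,R=fk2(q,V)
    return q
E
python3 - <<'E'
from kin import *
from h import arm
q0=[-69.16697627,39.52843326,-11.14675851,89.7381282,9.01308819,51.71016471,-12.32438884];X0=[.20226577,.59080045,.25699396]
s=arm.sense();D=[(q0,X0,1),(s["joint_pos"],s["eef_pos"],1)]+[(q,x,.3) for q,x in[([-1,24,2,126,-2,30,6],[.4022,-.0506,.2579]),([28,30,0,111,0,38,31],[.4226,-.2774,.256]),([28,55,0,118,1,7,31],[.4204,-.276,.0223]),([-10,33,7,123,-57,2,51],[.5654,-.0018,.2213])]]
ini=np.zeros((8,3));ini[0,2]=.33;ini[3,2]=.5;ini[5,2]=.36;ini[7,2]=.25
f=lambda v:np.concatenate([(fk2(q,v.reshape(8,3))[0]-X)*w for q,X,w in D]+[.02*(v-ini.ravel())])
r=least_squares(f,ini.ravel());V=r.x.reshape(8,3);np.save("V.npy",V);print(V.round(3));print(r.fun[:18].round(4))
q=np.array(q0)
T=[[0,0,9.72,0,0,0]]*7+[[0,0,0,0,.06,0],[0,0,0,-.02,.055,0],[0,0,0,-.03,.05,0]]+[[0,0,0,-.06,0,0]]*10
q=sim(q,T,V);print(q.round(),"vs [-1 24 2 126 -2 30 6]")
q=sim(q,[[0,0,0,-.057,.002,0]]*4+[[0,0,0,0,0,0.058]]*4+[[0,0,0,0,0,-.0575]]*4,V);print(q.round(),"vs [28 30 0 111 0 38 31]")
q=sim(q,[[-8.19,-0.25,1.46,0,0,0]]*3+[[0,0,0,.05,.02,0]]*2+[[0,0,0,.05,.02,.02]]*3+[[0,0,0,.038,.004,.04]],V);print(q.round(),"vs[-10 33 7 123 -57 2 51]")
E
```

```text
[[-0.005  0.     0.328]
 [ 0.015 -0.013 -0.002]
 [-0.004 -0.013  0.027]
 [ 0.008 -0.011  0.527]
 [ 0.01  -0.011 -0.009]
 [-0.009  0.002  0.351]
 [ 0.017  0.002  0.014]
 [-0.01  -0.004  0.264]]
[ 0.     -0.     -0.0001  0.     -0.     -0.      0.0001  0.0002 -0.0006
  0.0001  0.      0.0009 -0.0001 -0.0001 -0.     -0.0001  0.      0.0001]
[ -1.  24.   1. 126.  -1.  30.   4.] vs [-1 24 2 126 -2 30 6]
[ 29.  30.  -1. 111.   1.  39.  30.] vs [28 30 0 111 0 38 31]
[ -9.  34.   3. 124. -28.   2.  20.] vs[-10 33 7 123 -57 2 51]
```

```bash
cat > plan.py <<'E'
from kin import *
from goal import *
import itertools
V=np.load("V.npy")
def move(q,Xg,Rg,n=10):
    X,R=fk2(q,V);w=Ro.from_matrix(R.T@Rg).as_rotvec();m=1e9
    for k in range(1,n+1):
        Xn=X+(Xg-X)*k/n;Rn=R@Ro.from_rotvec(w*k/n).as_matrix()
        for _ in range(3):
            x,Q,J=jac(q,V);e=np.r_[Xn-x,Ro.from_matrix(Rn@Q.T).as_rotvec()]
            q=q+np.degrees(J.T@np.linalg.solve(J@J.T+1e-4*np.eye(6),e))
        m=min(m,np.min(np.minimum(q-LO,HI-q)))
        if m<2: break
    x,Q=fk2(q,V)
    return q,m,np.linalg.norm(x-Xg)
E
cat > s.py <<'E'
from plan import *
q0=np.array(arm.sense()["joint_pos"]);res=[]
down=lambda yaw:np.c_[[c(np.radians(yaw)),s(np.radians(yaw)),0],[s(np.radians(yaw)),-c(np.radians(yaw)),0],[0,0,-1.]]
for x,y,yaw,tilt in itertools.product((.45,.55),(-.2,.1,.35),(89,30,-30,150,210),((0,0),(25,0),(25,90),(25,180),(25,270))):
    if x>.5 and y>.3: continue
    b=np.radians(tilt[1]);Rw=Ro.from_rotvec(np.radians(tilt[0])*np.array([-s(b),c(b),0])).as_matrix()@down(yaw)
    q1,m1,e1=move(q0,np.array([x,y,.3]),Rw)
    if m1<2 or e1>.005: continue
    for flip in(1,-1):
        R=tool(BED)@np.diag([flip,flip,1])
        q2,m2,e2=move(q1,home+bz*.13,R)
        if m2<3 or e2>.005: continue
        q3,m3,e3=move(q2,home+bz*.0223,R,5)
        if e3<.005: res.append((min(m1,m2,m3),(x,y,yaw,tilt,flip),q1.round(),q2.round(),q3.round()))
res.sort(key=lambda r:-r[0])
for r in res[:8]:print(*r)
E
timeout 500 python3 s.py
```

```bash
cat > s2.py <<'E'
from plan import *
import sys,time,multiprocessing as mp
import kin,plan
def jacA(q,V):
    a=np.radians(np.array(q)*S);R=np.eye(3);X=V[0]*1.;P=[];Z=[]
    for i in range(7):
        C,N=np.cos(a[i]),np.sin(a[i]);k=2 if ax[i]=='z' else 1
        P.append(X);Z.append(R[:,k]*S[i])
        M=np.array([[C,-N,0],[N,C,0],[0,0,1]]) if k==2 else np.array([[C,0,N],[0,1,0],[-N,0,C]])
        R=R@M;X=X+R@V[i+1]
    J=np.array([np.r_[np.cross(z,X-p),z] for z,p in zip(Z,P)]).T
    return X,R@np.array([[0,-1,0],[1,0,0],[0,0,1.]]),J
plan.jac=jacA
down=lambda yaw:np.c_[[c(np.radians(yaw)),s(np.radians(yaw)),0],[s(np.radians(yaw)),-c(np.radians(yaw)),0],[0,0,-1.]]
q0=np.array(arm.sense()["joint_pos"])
def wp(g):
    r=g.uniform(.42,.65);a=np.radians(g.uniform(-50,70));b=g.uniform(0,2*np.pi);t=np.radians(g.choice([0,20,40,60]));yaw=g.uniform(-60,240)
    return np.array([r*c(a),r*s(a),g.uniform(.3,.45)]),Ro.from_rotvec(t*np.array([-s(b),c(b),0])).as_matrix()@down(yaw),[round(float(x),2) for x in(r*c(a),r*s(a),np.degrees(t),np.degrees(b),yaw)]
def work(seed):
    g=np.random.default_rng(seed);res=[];t0=time.time()
    while time.time()-t0<100:
        q=q0;m=99;info=[];n=g.integers(1,3)
        for _ in range(n):
            X,R,i=wp(g);q,mm,e=move(q,X,R);m=min(m,mm);info.append((i,X[2].round(2)))
            if m<2 or e>.01:m=-1;break
        if m<0: continue
        for f in(1,-1):
            R=tool(BED)@np.diag([f,f,1]);q2,m2,e2=move(q,home+bz*.13,R)
            if m2<2.5 or e2>.005: continue
            q3,m3,e3=move(q2,home+bz*.0223,R,5)
            if e3<.005 and m3>2.5: res.append((n,min(m,m2,m3),info,f,q.round(),q2.round(),q3.round()))
    return res
if __name__=="__main__":
    X,R,J=jacA(q0,V);print(np.abs(J-jac(q0,V)[2]).max(),mp.cpu_count())
    with mp.Pool() as P: r=sum(P.map(work,range(mp.cpu_count())),[])
    r.sort(key=lambda a:(a[0],-a[1]));print(len(r))
    for a in [x for x in r if x[0]==1][:4]+sorted([x for x in r if x[0]==2],key=lambda a:-a[1])[:4]:print(*a)
E
sed -i 's/^def jac(/def jac(/' plan.py; timeout 300 python3 s2.py
```

```text
4.855590725916237e-05 4
50
1 6.000168127191454 [([0.37, -0.27, 60.0, 96.99, 225.99], np.float64(0.4))] -1 [-36.  30.  56. 135.  83.  32.  72.] [ -4.  39.  -5. 121. 122.   8.  50.] [  2.  52. -15. 115. 128.  18.  48.]
1 3.7932983387559718 [([0.37, 0.25, 60.0, 49.78, 84.78], np.float64(0.42))] -1 [-68.  55.  59.  79.  -5. 116.  -7.] [ -8.  39.   1. 122. 153.   6.  19.] [ -5.  52.  -3. 116. 155.  14.  18.]
2 8.445287679311493 [([0.38, 0.27, 40.0, 34.16, 193.2], np.float64(0.35)), ([0.39, 0.41, 60.0, 183.31, 9.77], np.float64(0.38))] -1 [-68.  28. -12. 121.  88.  62. 133.] [ -1.  39. -10. 121. 111.  11.  61.] [  5.  53. -20. 114. 121.  21.  56.]
2 8.08315393907769 [([0.37, 0.28, 60.0, 11.47, 235.04], np.float64(0.37)), ([0.61, 0.04, 60.0, 155.49, -20.91], np.float64(0.35))] -1 [-18.  32. -14. 124. 111.  55. 123.] [  9.  41. -26. 119.  99.  21.  76.] [ 11.  55. -30. 114. 114.  28.  67.]
2 7.6297278389004415 [([0.53, -0.05, 20.0, 326.98, 21.54], np.float64(0.42)), ([0.43, -0.28, 60.0, 78.07, 206.47], np.float64(0.42))] -1 [-12.  29.  20. 112.  57.  65.  86.] [ -1.  39. -10. 121. 112.  11.  61.] [  5.  53. -20. 114. 122.  21.  56.]
2 6.059271887487126 [([0.36, 0.28, 0.0, 44.05, 239.31], np.float64(0.44)), ([0.41, 0.16, 40.0, 171.39, -44.57], np.float64(0.41))] -1 [-57.   7.  12. 130.  63.  35. 129.] [ -3.  39.  -8. 121. 115.  10.  57.] [  4.  52. -18. 115. 124.  20.  53.]
```

```bash
cat > row.py <<'E'
import plan,s2
from s2 import *
def rows(q,X,R,n,nd=4):
    """one row which, repeated n times, takes the tool from q to X,R"""
    x,Q=fk2(q,V);w=Ro.from_matrix(Q.T@R).as_rotvec(degrees=True)/n
    r=Ro.from_rotvec(w,degrees=True).as_matrix();A=sum(np.linalg.matrix_power(r,k) for k in range(n))
    return np.r_[w.round(2),np.linalg.solve(A,Q.T@(X-x)).round(nd)]
def play(q,row,n):
    T=[];m=0;zs=[]
    for k in range(n):
        p=sim(q,[row],V);m=max(m,np.abs(p-q)[:2].max(),.8*np.abs(p-q).max());q=p;T.append(q);zs.append(fk2(q,V)[0])
    T=np.array(T);zs=np.array(zs)
    print(n,"x",row.tolist(),"margin",np.min(np.minimum(T-LO,HI-T)).round(1),"step",m.round(1),"minz",zs[:,2].min().round(3),"end",q.round(),zs[-1].round(3),"rmax/min",np.hypot(zs[:,0],zs[:,1]).max().round(2),np.hypot(zs[:,0],zs[:,1]).min().round(2))
    return q
def tdown(t,b,yaw):
    b=np.radians(b);return Ro.from_rotvec(np.radians(t)*np.array([-s(b),c(b),0])).as_matrix()@down(yaw)
E
python3 - <<'E'
from row import *
for W in ([((.53,-.05,.42),(20,327,21.5),12),((.43,-.28,.42),(60,78,206.5),24)],[((.37,-.27,.4),(60,97,226),24)]):
    q=q0
    for X,t,n in W:
        q=play(q,rows(q,np.array(X),tdown(*t),n),n)
    R=tool(BED)@np.diag([-1,-1,1])
    q=play(q,rows(q,home+bz*.13,R,20),20)
    q=play(q,rows(q,home+bz*.0223,R,5),5)
E
```

```text
12 x [2.01, -0.29, 5.6, -0.0235, 0.0105, -0.0126] margin 17.4 step 4.0 minz 0.284 end [-24.  45.  65.  80. -38. 100. -27.] [ 0.53  -0.05   0.419] rmax/min 0.6 0.53
24 x [1.52, -3.83, -6.01, -0.0117, -0.0062, 0.0069] margin 15.6 step 4.2 minz 0.414 end [-12.  29.  20. 111.  57.  66.  87.] [ 0.43 -0.28  0.42] rmax/min 0.52 0.4
20 x [-0.06, -3.46, -2.08, -0.021, 0.0055, 0.0028] margin 7.1 step 7.9 minz 0.177 end [  0.  39. -12. 120. 109.  12.  64.] [0.581 0.006 0.177] rmax/min 0.59 0.52
5 x [-0.02, 0.0, -0.0, -0.0001, 0.0001, 0.0216] margin 12.6 step 3.0 minz 0.079 end [  6.  53. -22. 114. 120.  22.  58.] [0.626 0.006 0.079] rmax/min 0.63 0.59
24 x [2.86, -1.4, -5.13, -0.0055, -0.0291, 0.0089] margin 5.3 step 6.1 minz 0.23 end [-40.  32.  64. 134.  81.  26.  75.] [ 0.371 -0.27   0.4  ] rmax/min 0.58 0.27
20 x [-0.41, -2.98, -1.29, -0.0212, 0.0005, 0.0053] margin 6.0 step 3.4 minz 0.175 end [ -4.  39.  -5. 121. 124.   8.  48.] [0.58  0.007 0.175] rmax/min 0.58 0.47
5 x [0.01, -0.01, 0.01, 0.0001, -0.0002, 0.0213] margin 8.6 step 2.7 minz 0.079 end [  2.  52. -14. 115. 130.  18.  46.] [0.626 0.006 0.079] rmax/min 0.63 0.59
```

shift_gripper --offsets '[[[2,-0.3,5.6,-0.0235,0.0105,-0.0125,0.05],[2,-0.3,5.6,-0.0235,0.0105,-0.0125,0.05],[2,-0.3,5.6,-0.0235,0.0105,-0.0125,0.05],[2,-0.3,5.6,-0.0235,0.0105,-0.0125,0.05],[2,-0.3,5.6,-0.0235,0.0105,-0.0125,0.05],[2,-0.3,5.6,-0.0235,0.0105,-0.0125,0.05]]]' --only "eef"

```text
eef_pos: [0.5765, 0.0883, 0.3463]
```

shift_gripper --offsets '[[[2,-0.3,5.6,-0.0235,0.0105,-0.0125,0.05],[2,-0.3,5.6,-0.0235,0.0105,-0.0125,0.05],[2,-0.3,5.6,-0.0235,0.0105,-0.0125,0.05],[2,-0.3,5.6,-0.0235,0.0105,-0.0125,0.05],[2,-0.3,5.6,-0.0235,0.0105,-0.0125,0.05],[2,-0.3,5.6,-0.0235,0.0105,-0.0125,0.05],[0,0,0,0,0,0,0.05]]]'

```text
clock: 9.72
eef_pos: [0.5273, -0.0583, 0.4212]
tool_rot: [[0.908, 0.313, -0.28], [0.371, -0.91, 0.186], [-0.196, -0.273, -0.942]]
ft_force: [-0.4, 0.9, -1.2]
opening: 0.0597
grasp_force: 30.0
```

```bash
python3 - <<'E'
from row import *
print(q0.round())
q=play(q0,rows(q0,np.array([.43,-.28,.42]),tdown(60,78,206.5),24),24)
R=tool(BED)@np.diag([-1,-1,1])
q=play(q,rows(q,home+bz*.13,R,20),20)
E
```

```text
[-22.  45.  65.  79. -37. 100. -27.]
24 x [1.51, -3.85, -6.04, -0.0106, -0.0058, 0.0067] margin 15.0 step 4.3 minz 0.418 end [-12.  29.  20. 111.  57.  66.  87.] [ 0.43  -0.28   0.421] rmax/min 0.52 0.41
20 x [-0.07, -3.46, -2.09, -0.021, 0.0056, 0.0028] margin 7.0 step 7.9 minz 0.178 end [ -0.  39. -12. 120. 108.  12.  65.] [0.58  0.007 0.178] rmax/min 0.59 0.52
```

shift_gripper --offsets '[[[1.5,-3.85,-6.04,-0.0106,-0.0058,0.0067,0.05],[1.5,-3.85,-6.04,-0.0106,-0.0058,0.0067,0.05],[1.5,-3.85,-6.04,-0.0106,-0.0058,0.0067,0.05],[1.5,-3.85,-6.04,-0.0106,-0.0058,0.0067,0.05],[1.5,-3.85,-6.04,-0.0106,-0.0058,0.0067,0.05],[1.5,-3.85,-6.04,-0.0106,-0.0058,0.0067,0.05],[1.5,-3.85,-6.04,-0.0106,-0.0058,0.0067,0.05],[1.5,-3.85,-6.04,-0.0106,-0.0058,0.0067,0.05]]]' --only "eef"

```text
eef_pos: [0.4242, -0.0756, 0.4169]
```

shift_gripper --offsets '[[[1.5,-3.85,-6.04,-0.0106,-0.0058,0.0067,0.05],[1.5,-3.85,-6.04,-0.0106,-0.0058,0.0067,0.05],[1.5,-3.85,-6.04,-0.0106,-0.0058,0.0067,0.05],[1.5,-3.85,-6.04,-0.0106,-0.0058,0.0067,0.05],[1.5,-3.85,-6.04,-0.0106,-0.0058,0.0067,0.05],[1.5,-3.85,-6.04,-0.0106,-0.0058,0.0067,0.05],[1.5,-3.85,-6.04,-0.0106,-0.0058,0.0067,0.05],[1.5,-3.85,-6.04,-0.0106,-0.0058,0.0067,0.05]]]' --only "eef"

```text
eef_pos: [0.381, -0.1718, 0.4308]
```

shift_gripper --offsets '[[[1.5,-3.85,-6.04,-0.0106,-0.0058,0.0067,0.05],[1.5,-3.85,-6.04,-0.0106,-0.0058,0.0067,0.05],[1.5,-3.85,-6.04,-0.0106,-0.0058,0.0067,0.05],[1.5,-3.85,-6.04,-0.0106,-0.0058,0.0067,0.05],[1.5,-3.85,-6.04,-0.0106,-0.0058,0.0067,0.05],[1.5,-3.85,-6.04,-0.0106,-0.0058,0.0067,0.05],[1.5,-3.85,-6.04,-0.0106,-0.0058,0.0067,0.05],[1.5,-3.85,-6.04,-0.0106,-0.0058,0.0067,0.05],[0,0,0,0,0,0,0.05]]]'

```text
clock: 12.85
eef_pos: [0.4298, -0.2647, 0.4173]
tool_rot: [[-0.83, -0.53, -0.173], [-0.149, 0.51, -0.847], [0.537, -0.678, -0.503]]
ft_force: [-0.2, 0.3, -0.9]
opening: 0.0597
grasp_force: 30.0
```

```bash
python3 - <<'E'
from row import *
print(q0.round())
R=tool(BED)@np.diag([-1,-1,1])
q=play(q0,rows(q0,home+bz*.13,R,20),20)
q=play(q0,rows(q0,home+bz*.13,R,24),24)
E
```

```text
[-17.  30.  19. 114.  55.  67.  81.]
20 x [-0.07, -3.43, -2.08, -0.0188, 0.0038, 0.0036] margin 8.0 step 6.6 minz 0.177 end [ -0.  39. -11. 120. 109.  12.  64.] [0.58  0.007 0.177] rmax/min 0.58 0.49
24 x [-0.06, -2.86, -1.73, -0.0157, 0.0031, 0.0031] margin 8.1 step 5.4 minz 0.177 end [ -0.  39. -12. 120. 108.  12.  65.] [0.581 0.007 0.177] rmax/min 0.58 0.49
```

shift_gripper --offsets '[[[-0.07,-3.43,-2.08,-0.0188,0.0038,0.0036,0.05],[-0.07,-3.43,-2.08,-0.0188,0.0038,0.0036,0.05],[-0.07,-3.43,-2.08,-0.0188,0.0038,0.0036,0.05],[-0.07,-3.43,-2.08,-0.0188,0.0038,0.0036,0.05],[-0.07,-3.43,-2.08,-0.0188,0.0038,0.0036,0.05],[-0.07,-3.43,-2.08,-0.0188,0.0038,0.0036,0.05],[-0.07,-3.43,-2.08,-0.0188,0.0038,0.0036,0.05],[-0.07,-3.43,-2.08,-0.0188,0.0038,0.0036,0.05],[-0.07,-3.43,-2.08,-0.0188,0.0038,0.0036,0.05],[-0.07,-3.43,-2.08,-0.0188,0.0038,0.0036,0.05]]]' --only "eef"

```text
eef_pos: [0.5458, -0.191, 0.2821]
```

shift_gripper --offsets '[[[-0.07,-3.43,-2.08,-0.0188,0.0038,0.0036,0.05],[-0.07,-3.43,-2.08,-0.0188,0.0038,0.0036,0.05],[-0.07,-3.43,-2.08,-0.0188,0.0038,0.0036,0.05],[-0.07,-3.43,-2.08,-0.0188,0.0038,0.0036,0.05],[-0.07,-3.43,-2.08,-0.0188,0.0038,0.0036,0.05],[-0.07,-3.43,-2.08,-0.0188,0.0038,0.0036,0.05],[-0.07,-3.43,-2.08,-0.0188,0.0038,0.0036,0.05],[-0.07,-3.43,-2.08,-0.0188,0.0038,0.0036,0.05],[-0.07,-3.43,-2.08,-0.0188,0.0038,0.0036,0.05],[0,0,0,0,0,0,0.05]]]' --only "eef"

```text
eef_pos: [0.5874, -0.0451, 0.2009]
```

```bash
python3 - <<'E'
from goal import *
go(home+bz*.1-by*.0008,tool(BED)@np.diag([-1,-1,1]))
E
```

```text
clock 15.35 turn [-0.01 -3.57 -2.06] shift [-0.0509  0.0175  0.0485] open 0.0595 F [ 0.7 -0.3 -0.9] here [ 0.5874 -0.0451  0.2009] j [  2.  36.  -8. 123. 108.  11.  67.]
```

shift_gripper --offsets '[[[0,-3.57,-2.06,0,0,0,0.05],[0,0,0,-0.026,0.009,0.01,0.05],[0,0,0,-0.025,0.008,0.02,0.05],[0,0,0,0,0,0.018,0.05],[0,0,0,0,0,0,0.05]]]' --only "eef"

```text
eef_pos: [0.5936, 0.0049, 0.1497]
```

```bash
python3 - <<'E'
from goal import *
R=tool(BED)@np.diag([-1,-1,1])
go(home+bz*.0573-by*.0008,R)
a=arm.snapshot("scene")["color"][180:320,270:410,::-1];b=arm.snapshot("top")["color"][150:290,260:400,::-1]
cv2.imwrite("pics/g2.png",cv2.resize(np.hstack([a,b]),(800,400),interpolation=cv2.INTER_CUBIC))
E
```

```text
clock 15.97 turn [ 0.03 -0.14  0.02] shift [-0.0008  0.0005  0.0427] open 0.0597 F [-0.8 -0.  -0.1] here [0.5936 0.0049 0.1497] j [  8.  44. -23. 123. 117.  22.  58.]
```

View pics/g2.png

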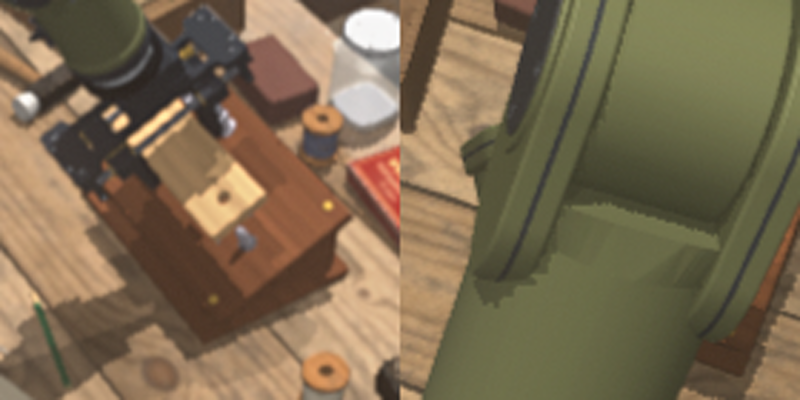

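The scene picture shows the strip held parallel over the bed, its −y hole at crop (224,197), i.e. about pixel (348.3,248.9). The top view is blocked by the arm. I'll check that hole against the dowel's projected axis.

```bash
python3 - <<'E'
from goal import *
A=arm.snapshot("scene");st=arm.sense();T=np.array(st["tool_rot"]);P=np.array(st["eef_pos"])
h=P+T@[0.07-.0008,0,.0223-.012]
print("hole expected",proj(A,h).round(1),"bed frame rel home",(BED.T@(h-home)).round(4))
x,y=348,249;r=4;cc=A["color"][y-r:y+r+1,x-r:x+r+1].astype(float).sum(2);w=np.clip(.75*np.median(cc)-cc,0,None);yy,xx=np.mgrid[y-r:y+r+1,x-r:x+r+1]
m=np.array([(w*xx).sum(),(w*yy).sum()])/w.sum();print("seen",m.round(1))
# cast ray on the strip-top plane
o,d=ray(A,m);X=o+d*((h-o)@bz)/(d@bz);print("seen hole in bed frame",(BED.T@(X-home)).round(4))
E
```

```text
hole expected [347.  248.2] bed frame rel home [ 0.0015 -0.0708  0.0914]
seen [348.  248.2]
seen hole in bed frame [ 0.0032 -0.0729  0.0914]
```

shift_gripper --offsets '[[[0,-0.14,0,-0.0012,0.001,0.015,0.05],[0,0,0,0,0,0.015,0.05],[0,0,0,0,0,0.0127,0.05],[0,0,0,0,0,0,0.05],[0,0,0,0,0,0,0.05]]]' --only "eef|ft"

```text
eef_pos: [0.6109, 0.0065, 0.1118]
ft_force: [-0.1, -0.0, -0.6]
```

```bash
python3 - <<'E'
from goal import *
R=tool(BED)@np.diag([-1,-1,1])
go(home+bz*.0223-by*.0008,R)
A=arm.snapshot("scene");st=arm.sense();T=np.array(st["tool_rot"]);P=np.array(st["eef_pos"])
h=P+T@[0.07-.0008,0,.0223-.012]
x,y=np.round(proj(A,h)).astype(int);r=5;cc=A["color"][y-r:y+r+1,x-r:x+r+1].astype(float).sum(2);w=np.clip(.75*np.median(cc)-cc,0,None);yy,xx=np.mgrid[y-r:y+r+1,x-r:x+r+1]
m=np.array([(w*xx).sum(),(w*yy).sum()])/w.sum()
o,d=ray(A,m);X=o+d*((h-o)@bz)/(d@bz);print("hole kin",(BED.T@(h-home)).round(4),"seen",(BED.T@(X-home)).round(4),m)
o,d=ray(A,(353.6,260.1));X=o+d*((home+.028*bz-o)@bz)/(d@bz);print("dowel b tip seen",(BED.T@(X-home)).round(4))
E
```

```text
clock 16.75 turn [-0.08  0.14  0.1 ] shift [0.0012 0.0001 0.0361] open 0.0592 F [-0.1 -0.  -0.6] here [0.6109 0.0065 0.1118] j [  9.  49. -26. 121. 122.  25.  56.]
hole kin [ 0.0004 -0.0687  0.0482] seen [ 0.0018 -0.0643  0.0482] [350.93769522 254.49153378]
dowel b tip seen [-0.0012 -0.0697  0.028 ]
```

shift_gripper --offsets '[[[0,0.1,0.1,0.0006,0.001,0.004,0.05],[0,0,0,0,0,0.004,0.05],[0,0,0,0,0,0.004,0.05],[0,0,0,0,0,0.004,0.05],[0,0,0,0,0,0,0.05]]]' --only "eef|ft"

```text
eef_pos: [0.6162, 0.0072, 0.0964]
ft_force: [-2.0, 2.6, -1.4]
```

```bash
python3 - <<'E'
from goal import *
R=tool(BED)@np.diag([-1,-1,1])
go(home+bz*.0223-by*.0008,R)
E
```

```text
clock 17.43 turn [0.02 0.18 0.05] shift [ 0.002  -0.0017  0.0199] open 0.0593 F [-2.   2.6 -1.4] here [0.6162 0.0072 0.0964] j [  9.  51. -26. 120. 123.  26.  55.]
```

shift_gripper --offsets '[[[0,0,0,0,0,0.004,0.05],[0,0,0,0,0,0.004,0.05],[0,0,0,0,0,0,0.05]]]' --only "eef|ft"

```text
eef_pos: [0.6193, 0.0073, 0.0891]
ft_force: [-3.6, 3.8, -0.1]
```

```bash
python3 - <<'E'
from goal import *
R=tool(BED)@np.diag([-1,-1,1])
go(home+bz*.0223-by*.0008,R)
E
```

```text
clock 17.8 turn [0.05 0.21 0.05] shift [ 0.0022 -0.0019  0.012 ] open 0.0595 F [-3.6  3.8 -0.1] here [0.6193 0.0073 0.0891] j [ 10.  52. -26. 120. 123.  27.  55.]
```

shift_gripper --offsets '[[[0,0,0,-0.0006,0.0006,0.004,0.05],[0,0,0,0,0,0.004,0.05],[0,0,0,0,0,0.002,0.05],[0,0,0,0,0,0,0.05]]]' --only "eef|ft"

```text
eef_pos: [0.6235, 0.0073, 0.08]
ft_force: [-3.1, 3.4, 0.4]
```

```bash
python3 - <<'E'
from goal import *
R=tool(BED)@np.diag([-1,-1,1])
go(home+bz*.0223-by*.0008,R)
E
```

```text
clock 18.3 turn [-0.02  0.15  0.03] shift [ 0.0023 -0.0019  0.002 ] open 0.0595 F [-3.1  3.4  0.4] here [0.6235 0.0073 0.08  ] j [ 10.  53. -27. 119. 124.  27.  54.]
```

shift_gripper --offsets '[[[0,0,0,0,0,0.001,0.05],[0,0,0,0,0,0.001,0.05],[0,0,0,0,0,0,0.05]]]' --only "eef|ft"

```text
eef_pos: [0.6244, 0.0073, 0.0783]
ft_force: [-3.1, 3.8, 0.3]
```

```bash
python3 - <<'E'
from goal import *
R=tool(BED)@np.diag([-1,-1,1])
go(home+bz*.0223-by*.0008,R)
E
```

```text
clock 18.68 turn [-0.02  0.15  0.03] shift [ 0.0023 -0.0019  0.0001] open 0.0592 F [-3.1  3.8  0.3] here [0.6244 0.0073 0.0783] j [ 10.  53. -27. 119. 124.  28.  54.]
```

shift_gripper --offsets '[[[0,0,0,-0.0003,0.0003,0.001,0.05],[0,0,0,0,0,0.001,0.05],[0,0,0,0,0,0,0.05]]]' --only "eef|ft"

```text
eef_pos: [0.6247, 0.0073, 0.0775]
ft_force: [-8.4, 2.8, 10.7]
```

shift_gripper --offsets '[[[0,0,0,0,0,0.001,0.05],[0,0,0,0,0,0.001,0.05],[0,0,0,0,0,0,0.05]]]' --only "eef|ft"

```text
eef_pos: [0.6247, 0.0073, 0.0774]
ft_force: [-16.5, 1.4, 28.0]
```

```bash
python3 - <<'E'
from goal import *
R=tool(BED)@np.diag([-1,-1,1])
go(home+bz*.0223-by*.0008,R)
E
```

```text
clock 19.43 turn [-0.13  0.1   0.09] shift [ 0.0023 -0.002  -0.0009] open 0.0597 F [-16.5   1.4  28. ] here [0.6247 0.0073 0.0774] j [ 10.  54. -27. 119. 125.  28.  54.]
```

shift_gripper --offsets '[[[0,0,0,0,0,-0.001,0.05],[0,0,0,0,0,0,0.08],[0,0,0,0,0,0,0.08],[0,0,0,0,0,0,0.08],[0,0,0,0,0,-0.03,0.08],[0,0,0,0,0,-0.05,0.08],[0,0,0,0,0,-0.05,0.08],[0,0,0,0,0,-0.04,0.08],[0,0,0,0,0,0,0.08]]]'

```text
clock: 20.55
eef_pos: [0.5544, 0.0078, 0.2326]
tool_rot: [[-0.024, -0.903, 0.429], [-1.0, 0.021, -0.011], [0.001, -0.429, -0.903]]
ft_force: [0.2, -0.1, 0.7]
opening: 0.0798
grasp_force: 0.0
```

```bash
cat >> goal.py <<'E'
home=home+bx*-.002+by*.0023-bz*.0008   # corrected by the seated strip
TL=np.array([.4418,.3074,0])  # template centre
E
python3 - <<'E'
from row import *
A=arm.snapshot("scene")
cv2.imwrite("pics/g3.png",cv2.resize(A["color"][180:320,270:410,::-1],(560,560),interpolation=cv2.INTER_CUBIC))
print(q0.round())
# to template: plan from here: above it, tool down, both half turns, intermediate checks
for f in(1,-1):
    R=tool(flat(112.1))@np.diag([f,f,1])
    for n in(20,):
        q=play(q0,rows(q0,np.array([.4418,.3074,.20]),R,n),n)
        q=play(q,rows(q,np.array([.4418,.3074,.033]),R,6),6)
E
```

```text
[  0.  31. -12. 126. 103.  11.  69.]
20 x [-0.36, 1.72, 7.66, 0.001, 0.022, -0.0041] margin 4.7 step 8.7 minz 0.182 end [-19.  42. -38. 106.  37.  44. -54.] [0.441 0.307 0.2  ] rmax/min 0.54 0.38
6 x [0.01, 0.01, -0.01, -0.0, 0.0001, 0.0279] margin 21.1 step 2.7 minz 0.033 end [-28.  56. -22. 111.  52.  24. -68.] [0.442 0.308 0.033] rmax/min 0.54 0.54
20 x [-1.25, -0.26, -1.15, -0.016, 0.0019, 0.0005] margin 3.8 step 16.9 minz 0.2 end [-16.  44. -40. 103.  38.  47. 126.] [0.443 0.307 0.2  ] rmax/min 0.54 0.53
6 x [-0.0, -0.01, -0.01, -0.0001, 0.0001, 0.0279] margin 25.8 step 2.6 minz 0.033 end [-24.  58. -27. 108.  54.  28. 113.] [0.442 0.307 0.033] rmax/min 0.54 0.54
```

View pics/g3.png

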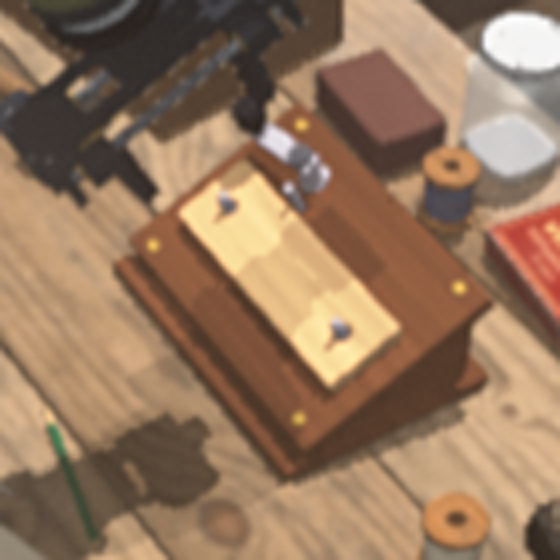

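The strip lies flat with both dowels through its holes. Now I'll plan the round trip to the template with a higher waypoint.

```bash
cat > s3.py <<'E'
from row import *
import io,contextlib
F=np.diag([-1,-1,1.]);RT=tool(flat(112.1))@F;RB=tool(BED)@F
def trk(q,X,R,n):
    row=rows(q,np.array(X),R,n);T=[q]
    for k in range(n):T.append(sim(T[-1],[row],V))
    T=np.array(T);d=np.abs(np.diff(T,axis=0))
    return T[-1],np.min(np.minimum(T-LO,HI-T)),max(d[:,:2].max()/12.9,d[:,2:].max()/15.7),row
def job(a):
    X,t,b,dy,n1=a
    Rw=tdown(t,b,0);Rw=Ro.from_rotvec(np.radians(t)*np.array([-s(np.radians(b)),c(np.radians(b)),0])).as_matrix()@tool(flat(dy))@F
    q=q0;L=[];m=99;st=0
    for Xg,R,n in((X,Rw,n1),((.4418,.3074,.2),RT,14),((.4418,.3074,.033),RT,4),((.4418,.3074,.2),RT,4),(X,Rw,14),(home+bz*.13,RB,n1),(home+bz*.045,RB,4)):
        q,mm,ss,row=trk(q,Xg,R,n);m=min(m,mm);st=max(st,ss);L.append((n,row.tolist(),q.round().tolist()))
        if m<3:return (0,9,a,L)
    return (m,st,a,L)
if __name__=="__main__":
    C=[(X,t,b,dy,12) for X in((.5,.15,.32),(.55,.1,.28),(.5,.0,.36),(.45,.2,.3)) for t,b in((0,0),(25,180),(25,90),(25,270),(25,135),(25,225)) for dy in(89,112)]
    with mp.Pool() as P:r=P.map(job,C)
    r.sort(key=lambda a:a[1])
    for a in r[:4]:print(round(a[0],1),round(a[1],2),a[2])
    for l in r[0][3]:print(l)
E
timeout 400 python3 s3.py
```

```text
6.8 0.57 ((0.45, 0.2, 0.3), 25, 180, 89, 12)
3.1 0.91 ((0.45, 0.2, 0.3), 25, 180, 112, 12)
3.7 1.23 ((0.45, 0.2, 0.3), 25, 135, 89, 12)
3.2 1.25 ((0.55, 0.1, 0.28), 25, 135, 89, 12)
(12, [-0.02, -0.05, -0.02, -0.0165, 0.0036, -0.0088], [-25.0, 22.0, -17.0, 124.0, 57.0, 27.0, 89.0])
(14, [-1.77, -0.33, -1.62, -0.0079, 0.0009, 0.0071], [-17.0, 44.0, -38.0, 103.0, 36.0, 46.0, 128.0])
(4, [0.0, -0.0, 0.0, -0.0001, 0.0001, 0.0418], [-25.0, 57.0, -24.0, 108.0, 51.0, 27.0, 116.0])
(4, [0.0, -0.0, 0.0, 0.0, 0.0, -0.0418], [-17.0, 44.0, -38.0, 103.0, 36.0, 46.0, 128.0])
(14, [1.77, 0.33, 1.62, 0.0079, -0.0005, -0.0071], [-25.0, 22.0, -17.0, 124.0, 57.0, 26.0, 89.0])
(12, [-0.0, 0.05, 0.02, 0.0157, -0.0056, 0.014], [-1.0, 39.0, -11.0, 121.0, 111.0, 12.0, 61.0])
(4, [-0.01, -0.01, 0.01, 0.0001, -0.0001, 0.0213], [5.0, 50.0, -20.0, 116.0, 120.0, 21.0, 56.0])
```

shift_gripper --offsets '[[[0,0,0,-0.02,0.0043,-0.0105,0.06],[0,0,0,-0.02,0.0043,-0.0105,0.06],[0,0,0,-0.02,0.0043,-0.0105,0.06],[0,0,0,-0.02,0.0043,-0.0105,0.06],[0,0,0,-0.02,0.0043,-0.0105,0.06],[0,0,0,-0.02,0.0043,-0.0105,0.06],[0,0,0,-0.02,0.0043,-0.0105,0.06],[0,0,0,-0.02,0.0043,-0.0105,0.06],[0,0,0,-0.02,0.0043,-0.0105,0.06],[0,0,0,-0.02,0.0043,-0.0105,0.06]]]' --only "eef"

```text
eef_pos: [0.4749, 0.2103, 0.3053]
```

shift_gripper --offsets '[[[-2.5,-0.46,-2.25,-0.011,0.0013,0.01,0.06],[-2.5,-0.46,-2.25,-0.011,0.0013,0.01,0.06],[-2.5,-0.46,-2.25,-0.011,0.0013,0.01,0.06],[-2.5,-0.46,-2.25,-0.011,0.0013,0.01,0.06],[-2.5,-0.46,-2.25,-0.011,0.0013,0.01,0.06],[-2.5,-0.46,-2.25,-0.011,0.0013,0.01,0.06],[-2.5,-0.46,-2.25,-0.011,0.0013,0.01,0.06],[-2.5,-0.46,-2.25,-0.011,0.0013,0.01,0.06],[-2.5,-0.46,-2.25,-0.011,0.0013,0.01,0.06],[-2.5,-0.46,-2.25,-0.011,0.0013,0.01,0.06]]]' --only "eef"

```text
eef_pos: [0.4694, 0.3161, 0.2033]
```

```bash
python3 - <<'E'
from goal import *
go([.4418,.3074,.1],tool(flat(112.1))@np.diag([-1,-1,1]))
E
```

```text
clock 23.1 turn [ 0.57 -0.31 -0.65] shift [-0.0024  0.0288  0.1033] open 0.0602 F [-0.5 -0.6  0.1] here [0.4694 0.3161 0.2033] j [-17.  43. -38. 102.  35.  48. 130.]
```

shift_gripper --offsets '[[[0.57,-0.31,-0.65,0,0,0,0.06],[0,0,0,-0.0024,0.0288,0.02,0.06],[0,0,0,0,0,0.042,0.06],[0,0,0,0,0,0.042,0.06],[0,0,0,0,0,0,0.06],[0,0,0,0,0,0,0.06]]]' --only "eef"

```text
eef_pos: [0.4426, 0.3083, 0.1023]
```

```bash
python3 - <<'E'
from goal import *
go([.4418,.3074,.033],tool(flat(112.1))@np.diag([-1,-1,1]))
E
```

```text
clock 23.85 turn [-0.34  0.03 -0.02] shift [0.0006 0.0011 0.0693] open 0.0597 F [1.  0.3 0.4] here [0.4426 0.3083 0.1023] j [-23.  49. -29. 111.  45.  31. 119.]
```

shift_gripper --offsets '[[[-0.34,0,0,0.0006,0.0011,0.03,0.06],[0,0,0,0,0,0.03,0.06],[0,0,0,0,0,0.009,0.06],[0,0,0,0,0,0,0.06],[0,0,0,0,0,0,0.01],[0,0,0,0,0,0,0.01],[0,0,0,0,0,0,0.01],[0,0,0,0,0,0,0.01]]]'

```text
clock: 24.85
eef_pos: [0.4416, 0.3071, 0.0325]
tool_rot: [[0.376, -0.927, -0.001], [-0.927, -0.376, -0.0], [0.0, 0.001, -1.0]]
ft_force: [-0.1, 1.1, -1.2]
opening: 0.0222
grasp_force: 0.0
```

```bash
python3 - <<'E'
from goal import *
go([.4418,.3074,.033],tool(flat(112.1))@np.diag([-1,-1,1]))
E
```

```text
clock 24.85 turn [ 0.05 -0.   -0.01] shift [-0.0002 -0.0003 -0.0005] open 0.0222 F [-0.1  1.1 -1.2] here [0.4416 0.3071 0.0325] j [-27.  56. -22. 112.  52.  23. 113.]
```

shift_gripper --offsets '[[[0,0,0,0,0,0,0.01],[0,0,0,0,0,0,0.01],[0,0,0,0,0,0,0.01],[0,0,0,0,0,-0.02,0.01],[0,0,0,0,0,-0.03,0.01],[0,0,0,0,0,-0.04,0.01],[0,0,0,0,0,-0.04,0.01],[0,0,0,0,0,-0.04,0.01],[0,0,0,0,0,0,0.01]]]'

```text
clock: 25.98
eef_pos: [0.4426, 0.3082, 0.2042]
tool_rot: [[0.376, -0.927, 0.002], [-0.927, -0.376, 0.003], [-0.002, -0.003, -1.0]]
ft_force: [-0.7, -0.1, -3.4]
opening: 0.0199
grasp_force: 30.0
```

```bash
python3 - <<'E'
from s3 import *
print(q0.round())
Rw=Ro.from_rotvec(np.radians(25)*np.array([0,-1,0])).as_matrix()@tool(flat(89))@F
for n in(10,14):
  q=play(q0,rows(q0,np.array([.45,.2,.3]),Rw,n),n)
q=play(q,rows(q,home+bz*.13,RB,10),10)
E
```

```text
[-17.  41. -38. 107.  36.  44. 127.]
10 x [2.46, 0.47, 2.27, 0.0103, -0.0026, -0.0088] margin 22.8 step 4.7 minz 0.217 end [-26.  22. -15. 124.  56.  26.  90.] [0.45  0.2   0.299] rmax/min 0.52 0.49
14 x [1.76, 0.34, 1.62, 0.0074, -0.002, -0.0063] margin 22.9 step 3.4 minz 0.214 end [-26.  22. -15. 124.  56.  26.  90.] [0.451 0.2   0.3  ] rmax/min 0.52 0.49
10 x [-0.01, 0.05, 0.02, 0.0189, -0.0067, 0.0169] margin 5.6 step 9.9 minz 0.175 end [ -1.  39. -11. 121. 112.  12.  61.] [0.579 0.009 0.175] rmax/min 0.58 0.5
```

shift_gripper --offsets '[[[2.46,0.47,2.27,0.0103,-0.0026,-0.0088,0.01],[2.46,0.47,2.27,0.0103,-0.0026,-0.0088,0.01],[2.46,0.47,2.27,0.0103,-0.0026,-0.0088,0.01],[2.46,0.47,2.27,0.0103,-0.0026,-0.0088,0.01],[2.46,0.47,2.27,0.0103,-0.0026,-0.0088,0.01],[2.46,0.47,2.27,0.0103,-0.0026,-0.0088,0.01],[2.46,0.47,2.27,0.0103,-0.0026,-0.0088,0.01],[2.46,0.47,2.27,0.0103,-0.0026,-0.0088,0.01],[2.46,0.47,2.27,0.0103,-0.0026,-0.0088,0.01],[2.46,0.47,2.27,0.0103,-0.0026,-0.0088,0.01]]]' --only "eef|open"

```text
eef_pos: [0.469, 0.2099, 0.2924]
opening: 0.0195
```

shift_gripper --offsets '[[[0,0,0,0.0157,-0.0056,0.014,0.01],[0,0,0,0.0157,-0.0056,0.014,0.01],[0,0,0,0.0157,-0.0056,0.014,0.01],[0,0,0,0.0157,-0.0056,0.014,0.01],[0,0,0,0.0157,-0.0056,0.014,0.01],[0,0,0,0.0157,-0.0056,0.014,0.01],[0,0,0,0.0157,-0.0056,0.014,0.01],[0,0,0,0.0157,-0.0056,0.014,0.01],[0,0,0,0.0157,-0.0056,0.01,0.01],[0,0,0,0,0,0,0.01]]]' --only "eef|open"

```text
eef_pos: [0.5635, 0.0667, 0.2015]
opening: 0.0197
```

```bash
python3 - <<'E'
from goal import *
go(home+bz*(.0325+.012+.035)-by*.0002,tool(BED)@np.diag([-1,-1,1]))
E
```

```text
clock 28.48 turn [0.5  0.29 0.17] shift [ 0.0574 -0.0042  0.0816] open 0.0197 F [ 0.5 -0.4 -3.4] here [0.5635 0.0667 0.2015] j [ -9.  35.  -9. 125. 109.  12.  56.]
```

shift_gripper --offsets '[[[0.5,0.29,0.17,0.01,-0.001,0,0.01],[0,0,0,0.016,-0.001,0.01,0.01],[0,0,0,0.016,-0.001,0.02,0.01],[0,0,0,0.015,-0.001,0.02,0.01],[0,0,0,0,0,0.015,0.01],[0,0,0,0,0,0.01,0.01],[0,0,0,0,0,0,0.01],[0,0,0,0,0,0,0.01]]]' --only "eef|open"

```text
eef_pos: [0.5994, 0.012, 0.1382]
opening: 0.0196
```

```bash
python3 - <<'E'
from goal import *
go(home+bz*(.0325+.012)-by*.0002,tool(BED)@np.diag([-1,-1,1]))
st=arm.sense();T=np.array(st["tool_rot"]);P=np.array(st["eef_pos"])
A=arm.snapshot("scene");h=P+T@[.0698,0,.0325-.008];p=proj(A,h);print("expected hole b px",p,(BED.T@(h-home)).round(4))
x,y=np.round(p).astype(int)
cv2.imwrite("pics/g4.png",cv2.resize(A["color"][y-50:y+50,x-50:x+50,::-1],(600,600),interpolation=cv2.INTER_CUBIC));print(x,y)
E
```

```text
clock 29.48 turn [-0.33  0.19  0.19] shift [0.0035 0.0027 0.0435] open 0.0196 F [ 0.4 -0.5 -3.4] here [0.5994 0.012  0.1382] j [  5.  45. -20. 123. 124.  21.  50.]
expected hole b px [348.95057776 252.02841066] [ 0.003  -0.0664  0.0633]
349 252
```

View pics/g4.png

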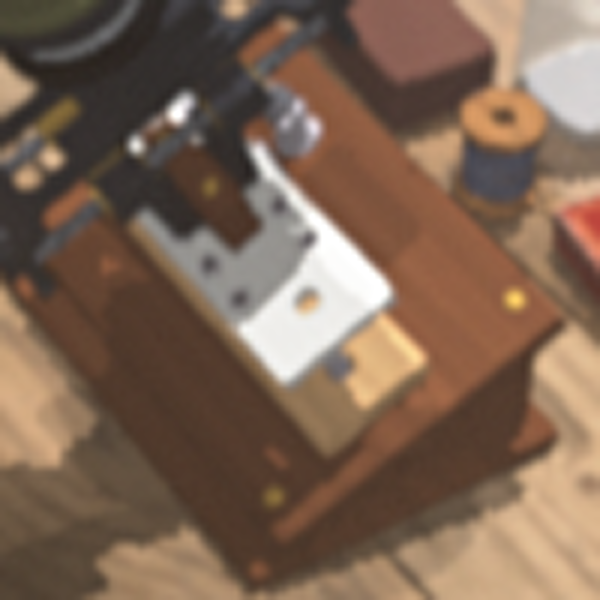

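The picture shows the template above the seated strip, held level, with its −y hole at crop (307,300), within 1 px of the expected place. I'll correct and lower.

shift_gripper --offsets '[[[-0.33,0.19,0.19,0.0035,0.0027,0,0.01],[0,0,0,0,0,0.01,0.01],[0,0,0,0,0,0.01,0.01],[0,0,0,0,0,0,0.01],[0,0,0,0,0,0,0.01]]]' --only "eef|ft"

```text
eef_pos: [0.6053, 0.0075, 0.1182]
ft_force: [0.4, 0.4, -3.0]
```

```bash
python3 - <<'E'
from goal import *
go(home+bz*(.0325+.012)-by*.0002,tool(BED)@np.diag([-1,-1,1]))
E
```

```text
clock 30.15 turn [ 0.05 -0.04 -0.08] shift [-0.0009 -0.0003  0.0229] open 0.02 F [ 0.4  0.4 -3. ] here [0.6053 0.0075 0.1182] j [  6.  47. -21. 122. 126.  22.  50.]
```

shift_gripper --offsets '[[[0,0,-0.08,-0.0009,-0.0003,0.004,0.01],[0,0,0,0,0,0.004,0.01],[0,0,0,0,0,0.004,0.01],[0,0,0,0,0,0,0.01]]]' --only "eef|ft"

```text
eef_pos: [0.6108, 0.0081, 0.1073]
ft_force: [-0.1, -0.4, -3.5]
```

shift_gripper --offsets '[[[0,0,0,0,0,0.004,0.01],[0,0,0,0,0,0.003,0.01],[0,0,0,0,0,0,0.01]]]' --only "eef|ft"

```text
eef_pos: [0.6138, 0.0081, 0.1011]
ft_force: [-0.7, -0.2, -3.4]
```

```bash
python3 - <<'E'
from goal import *
go(home+bz*(.0325+.012)-by*.0002,tool(BED)@np.diag([-1,-1,1]))
E
```

```text
clock 31.02 turn [ 0.03 -0.05  0.  ] shift [-0.0001  0.0001  0.0038] open 0.0197 F [-0.7 -0.2 -3.4] here [0.6138 0.0081 0.1011] j [  6.  50. -21. 121. 127.  23.  49.]
```

Sliding down without resistance. Last 4 mm.

shift_gripper --offsets '[[[0,0,0,0,0,0.002,0.01],[0,0,0,0,0,0.001,0.01],[0,0,0,0,0,0,0.01]]]' --only "eef|ft"

```text
eef_pos: [0.615, 0.0081, 0.0986]
ft_force: [0.2, 0.5, -2.4]
```

shift_gripper --offsets '[[[0,0,0,0,0,0.001,0.01],[0,0,0,0,0,0.001,0.01],[0,0,0,0,0,0,0.01]]]' --only "eef|ft"

```text
eef_pos: [0.6155, 0.0081, 0.0976]
ft_force: [-4.5, -1.2, 4.2]
```

```bash
python3 - <<'E'
from goal import *
go(home+bz*(.0325+.012)-by*.0002,tool(BED)@np.diag([-1,-1,1]))
E
```

```text
clock 31.77 turn [-0.01 -0.05  0.03] shift [ 0.      0.0002 -0.0001] open 0.0199 F [-4.5 -1.2  4.2] here [0.6155 0.0081 0.0976] j [  6.  50. -21. 121. 127.  24.  49.]
```

shift_gripper --offsets '[[[0,0,0,0,0,0.001,0.01],[0,0,0,0,0,0.0005,0.01],[0,0,0,0,0,0,0.01]]]' --only "eef|ft"

```text
eef_pos: [0.6155, 0.0081, 0.0976]
ft_force: [-11.0, -1.4, 18.9]
```

shift_gripper --offsets '[[[0,0,0,0,0,-0.001,0.01],[0,0,0,0,0,0,0.05],[0,0,0,0,0,0,0.05],[0,0,0,0,0,0,0.05],[0,0,0,0,0,-0.03,0.05],[0,0,0,0,0,-0.04,0.05],[0,0,0,0,0,-0.02,0.05],[0,0,0,0,0,0,0]]]'

```text
clock: 33.15
eef_pos: [0.5785, 0.0092, 0.1793]
tool_rot: [[-0.023, -0.905, 0.424], [-1.0, 0.021, -0.011], [0.001, -0.425, -0.905]]
ft_force: [1.0, 0.2, -0.3]
opening: 0.0421
grasp_force: 0.0
```

```bash
cat > knob.py <<'E'
from s3 import *
def pos(th,off=.0295,h=.055):
    return home+bx*(.058-.046*s(th)+off*.7071)+by*(.050+.046*c(th)+off*.7071)+bz*h
R45=lambda a:BED@Ro.from_euler('z',a,degrees=True).as_matrix()@BED.T@RB
E
python3 - <<'E'
from knob import *
A=arm.snapshot("scene");B=arm.snapshot("top")
cv2.imwrite("pics/g5.png",np.hstack([cv2.resize(i["color"][y:y+110,x:x+110,::-1],(400,400),interpolation=cv2.INTER_CUBIC) for i,x,y in((A,295,195),(B,285,165))]))
print(q0.round())
for a in(45,-135):
    for n in (12,):
        q=play(q0,rows(q0,pos(0,.037,.10),R45(a),n),n)
    q=play(q,rows(q,pos(0,.037),R45(a),3),3)
    q=play(q,rows(q,pos(.8),R45(a),3),3)
    q=play(q,rows(q,pos(1.57),R45(a),3),3)
E
```

```text
[  2.  39. -16. 125. 120.  16.  53.]
12 x [-0.01, -0.01, -3.75, -0.0072, -0.0125, 0.0033] margin 0.0 step 4.4 minz 0.176 end [-39.  49.  36. 104. 123.   2.  77.] [0.734 0.056 0.236] rmax/min 0.74 0.57
3 x [-0.43, -7.29, 0.09, -0.0406, 0.0023, 0.0121] margin 0.0 step 3.5 minz 0.178 end [-31.  50.  24. 102. 124.   2.  78.] [0.736 0.091 0.178] rmax/min 0.74 0.74
3 x [-0.96, -4.41, 0.09, -0.0269, 0.0184, -0.0006] margin 0.0 step 3.5 minz 0.131 end [-24.  48.  11. 109. 126.   2.  80.] [0.663 0.104 0.131] rmax/min 0.72 0.67
3 x [-0.14, -0.71, 0.0, 0.001, 0.0113, 0.0001] margin 1.0 step 2.3 minz 0.121 end [-17.  48.   4. 112. 128.   5.  81.] [0.642 0.079 0.121] rmax/min 0.66 0.65
12 x [-0.01, 0.01, 11.25, -0.0165, 0.0069, 0.0033] margin 18.0 step 7.8 minz 0.159 end [  4.  49. -40. 103.  81.  38. -44.] [0.671 0.13  0.183] rmax/min 0.68 0.55
3 x [-0.0, 0.0, 0.02, -0.0002, -0.0, 0.0149] margin 34.0 step 1.4 minz 0.143 end [  3.  53. -38. 101.  85.  36. -47.] [0.69  0.129 0.143] rmax/min 0.7 0.69
3 x [-0.0, 0.0, -0.0, 0.0045, -0.0136, -0.0] margin 32.8 step 3.1 minz 0.126 end [  4.  53. -37. 108.  95.  35. -58.] [0.655 0.11  0.126] rmax/min 0.69 0.66
3 x [-0.0, 0.0, -0.0, -0.0045, -0.0106, 0.0] margin 31.9 step 1.4 minz 0.121 end [  7.  53. -37. 112. 101.  34. -61.] [0.642 0.079 0.121] rmax/min 0.66 0.65
```

View pics/g5.png

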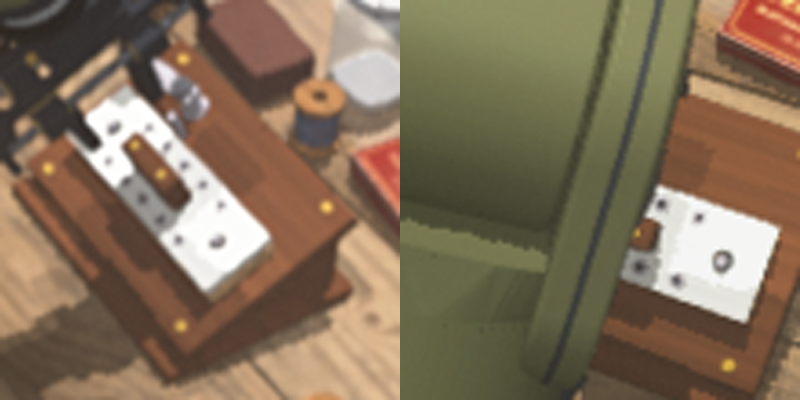

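The template sits flat on the strip with both dowels through it. For the keeper, the −135° turn gives good joint margins; I'll check turning first and then shifting.

```bash
python3 - <<'E'
from knob import *
x,_=fk2(q0,V)
R=R45(-135)
q=play(q0,rows(q0,x+.03*bz,R,14),14)
q=play(q,rows(q,pos(0,.040,.11),R,4),4)
q=play(q,rows(q,pos(0,.040),R,3),3)
E
```

```text
14 x [-0.0, -0.0, 9.64, 0.0, -0.0, -0.0021] margin 14.6 step 7.4 minz 0.174 end [ 22.  43. -50. 127. 100.  38. -61.] [0.542 0.002 0.199] rmax/min 0.55 0.54
4 x [-0.01, 0.01, 0.01, 0.004, 0.0428, 0.0143] margin 25.3 step 5.3 minz 0.194 end [  7.  50. -47. 103.  82.  43. -43.] [0.669 0.131 0.194] rmax/min 0.68 0.57
3 x [0.0, -0.0, 0.01, 0.0, -0.0, 0.0184] margin 38.6 step 1.8 minz 0.144 end [  6.  55. -44. 100.  87.  42. -46.] [0.692 0.131 0.144] rmax/min 0.7 0.69
```

shift_gripper --offsets '[[[0,0,9.64,0,0,-0.002,0],[0,0,9.64,0,0,-0.002,0],[0,0,9.64,0,0,-0.002,0],[0,0,9.64,0,0,-0.002,0],[0,0,9.64,0,0,-0.002,0],[0,0,9.64,0,0,-0.002,0],[0,0,9.64,0,0,-0.002,0]]]' --only "eef"

```text
eef_pos: [0.5722, 0.0089, 0.1893]
```

shift_gripper --offsets '[[[0,0,9.64,0,0,-0.002,0],[0,0,9.64,0,0,-0.002,0],[0,0,9.64,0,0,-0.002,0],[0,0,9.64,0,0,-0.002,0],[0,0,9.64,0,0,-0.002,0],[0,0,9.64,0,0,-0.002,0],[0,0,9.64,0,0,-0.002,0],[0,0,0,0,0,0,0]]]' --only "eef|open"

```text
eef_pos: [0.5663, 0.009, 0.2023]
opening: 0.0005
```

```bash
python3 - <<'E'
from knob import *
go(pos(0,.040,.11),R45(-135))
print(BED.T@(pos(0,0,.046)-home))
E
```

```text
clock 35.12 turn [-0.09 -0.05  0.08] shift [0.0271 0.1493 0.0501] open 0.0005 F [-0.2 -0.9 -0.9] here [0.5663 0.009  0.2023] j [ 20.  41. -45. 125.  97.  33. -57.]
[0.058 0.096 0.046]
```

shift_gripper --offsets '[[[0,0,0,0.0068,0.0374,0,0],[0,0,0,0.0068,0.0374,0,0],[0,0,0,0.0068,0.0374,0,0],[0,0,0,0.0068,0.0374,0,0],[0,0,0,0,0,0.025,0],[0,0,0,0,0,0.025,0],[0,0,0,0,0,0,0]]]' --only "eef"

```text
eef_pos: [0.6682, 0.131, 0.1917]
```

```bash
python3 - <<'E'
from knob import *
go(pos(0,.040,.055),R45(-135))
print("knob top, pivot seen, bed frame",BED.T@(np.array([.6612,.1029,.127])-home),BED.T@(np.array([.6732,.0527,.1138])-home))
A=arm.snapshot("scene");P=arm.sense()["eef_pos"]
for h in(0,.06):
  cv2.imwrite("pics/g6.png",cv2.resize(A["color"][150:270,270:410,::-1],(700,600),interpolation=cv2.INTER_CUBIC))
print("knob px",proj(A,home+bx*.058+by*.096+bz*.058),"tip px",proj(A,P+.019*np.array(arm.sense()["tool_rot"])[:,2]))
E
```

```text
clock 36.0 turn [-0.28 -0.05  0.18] shift [-0.0006  0.0011  0.0537] open 0.0004 F [-0.7 -0.5 -1.1] here [0.6682 0.131  0.1917] j [  5.  48. -43. 106.  81.  39. -45.]
knob top, pivot seen, bed frame [0.05199185 0.09565654 0.05271299] [0.05835786 0.04575319 0.03517989]
knob px [332.03460389 204.06172859] tip px [330.20192468 185.34724582]
```

View pics/g6.png

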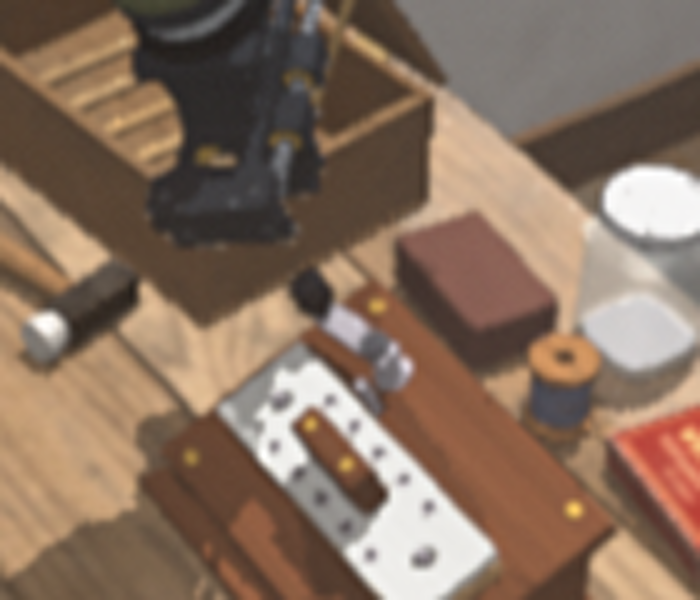

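The template and strip are seated, the knob is at crop (313,290), and the hand stands just behind it. The tool case is near the hand's rear, so I'll check its corner positions before lowering.

```bash
python3 - <<'E'
from knob import *
A=arm.snapshot("scene");B=arm.snapshot("top")
print("front right bottom",plane(A,(311,214.5),0),plane(B,(263,191),0))
print("back right top",tri(A,(356,169.5),B,(284,105)))
P=pos(0,.04,.055);T=R45(-135)
for sy in(1,-1):
  for sx in(1,-1): print("body corner low",(P+T@[sx*.0375,sy*.0935,-.045]).round(3))
P=pos(1.57,.0295,.055)
for sy in(1,-1):
  for sx in(1,-1): print("body corner end",(P+T@[sx*.0375,sy*.0935,-.045]).round(3))
E
```

```text
front right bottom [0.67162395 0.22441697 0.        ] [ 6.77738045e-01  2.28250457e-01 -2.22044605e-16]
back right top (array([0.85762796, 0.24300914, 0.08990156]), np.float64(0.014413318027375725))
body corner low [0.711 0.223 0.201]
body corner low [0.758 0.169 0.223]
body corner low [0.588 0.094 0.145]
body corner low [0.635 0.039 0.168]
body corner end [0.661 0.171 0.179]
body corner end [0.708 0.117 0.201]
body corner end [0.538 0.041 0.123]
body corner end [ 0.585 -0.013  0.145]
```

shift_gripper --offsets '[[[-0.28,0,0.18,-0.0006,0.0011,0.02,0],[0,0,0,0,0,0.02,0],[0,0,0,0,0,0.0137,0],[0,0,0,0,0,0,0],[0,0,0,0,0,0,0]]]' --only "eef|ft"

```text
eef_pos: [0.6926, 0.1323, 0.1471]
ft_force: [0.7, 0.4, -0.1]
```

```bash
python3 - <<'E'
from knob import *
go(pos(0,.0295,.055),R45(-135))
E
```

```text
clock 36.77 turn [ 0.29  0.02 -0.11] shift [ 0.0004 -0.013   0.003 ] open 0.0002 F [ 0.7  0.4 -0.1] here [0.6926 0.1323 0.1471] j [  4.  52. -40. 104.  87.  38. -49.]
```

shift_gripper --offsets '[[[0.29,0,-0.11,0.0004,-0.006,0.003,0],[0,0,0,0,-0.007,0,0],[0,0,0,0.0073,-0.0095,0,0],[0,0,0,0.0046,-0.0111,0,0],[0,0,0,0.0016,-0.0119,0,0],[0,0,0,0,0,0,0]]]' --only "eef|ft"

```text
eef_pos: [0.6544, 0.1101, 0.1257]
ft_force: [0.7, -1.4, 0.8]
```

```bash
python3 - <<'E'
from knob import *
go(pos(.785,.0295,.055),R45(-135))
A=arm.snapshot("scene")
cv2.imwrite("pics/g7.png",cv2.resize(A["color"][180:260,290:400,::-1],(770,560),interpolation=cv2.INTER_CUBIC))
E
```

```text
clock 37.52 turn [-0.1  -0.02  0.02] shift [-0.0004  0.0014 -0.0006] open 0.0009 F [ 0.7 -1.4  0.8] here [0.6544 0.1101 0.1257] j [  6.  53. -40. 111.  97.  37. -59.]
```

View pics/g7.png

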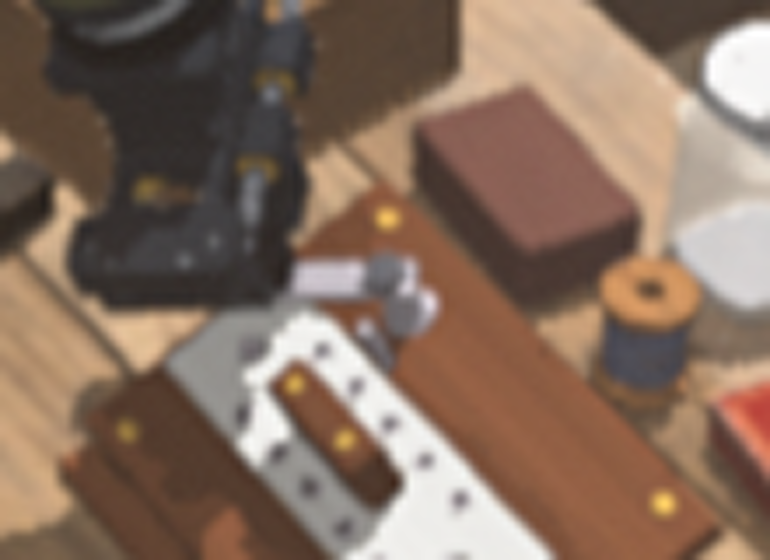

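The strap at crop (330,278) has turned part way towards the template, so the push works. Continuing round the arc.

shift_gripper --offsets '[[[0,0,0,-0.0016,-0.0119,0,0],[0,0,0,-0.0046,-0.0111,0,0],[0,0,0,-0.0073,-0.0095,0,0],[0,0,0,0,0,0,0]]]' --only "eef|ft"

```text
eef_pos: [0.6425, 0.0759, 0.1201]
ft_force: [0.3, -0.0, -0.5]
```

shift_gripper --offsets '[[[0,0,0,-0.002,-0.002,0,0],[0,0,0,-0.002,-0.002,0,0],[0,0,0,0,0,0,0]]]' --only "eef|ft"

```text
eef_pos: [0.6426, 0.0743, 0.1207]
ft_force: [1.6, 4.3, -0.2]
```

```bash
python3 - <<'E'
from knob import *
go(pos(1.57,.0295,.055),R45(-135))
E
```

```text
clock 38.45 turn [ 0.12 -0.07  0.02] shift [ 0.0032  0.0028 -0.0004] open 0.0004 F [ 1.6  4.3 -0.2] here [0.6426 0.0743 0.1207] j [ 10.  52. -40. 114. 102.  36. -62.]
```

shift_gripper --offsets '[[[0,0,0,-0.001,-0.001,0,0],[0,0,0,-0.001,-0.001,0,0],[0,0,0,0,0,0,0]]]' --only "eef|ft"

```text
eef_pos: [0.6427, 0.0738, 0.1211]
ft_force: [2.1, 7.4, 0.3]
```

shift_gripper --offsets '[[[0,0,0,0.003,0.003,0,0],[0,0,0,0.01,0.015,0,0],[0,0,0,0.0,0.02,-0.03,0],[0,0,0,0,0.02,-0.05,0],[0,0,0,0.05,0.03,-0.03,0],[0,0,0,0.05,0.02,-0.03,0],[0,0,0,0,0,0,0]]]' --only "eef|ft"

```text
eef_pos: [0.5819, 0.2323, 0.2468]
ft_force: [-0.2, -1.4, -0.5]
```

```bash
python3 - <<'E'
from knob import *
A=arm.snapshot("scene")
cv2.imwrite("pics/g8.png",cv2.resize(A["color"][180:290,290:400,::-1],(600,600),interpolation=cv2.INTER_CUBIC))
E
```

```text
(no output)
```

View pics/g8.png

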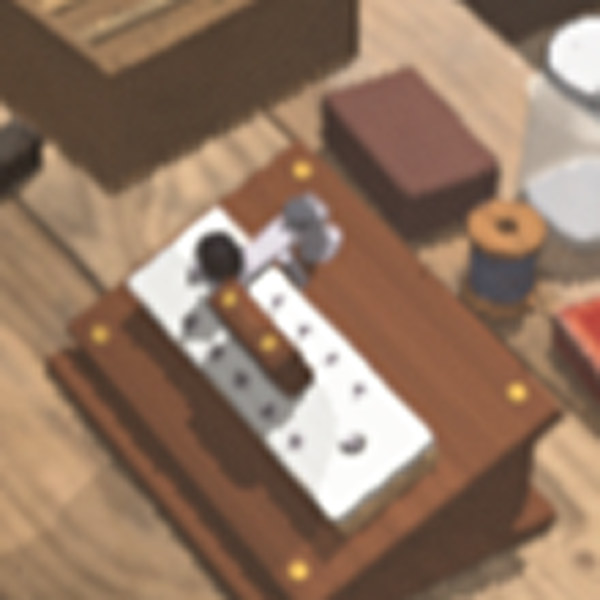

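The strap now lies across the template, knob at crop (218,256). I've gone over the picture limit, so I'll check the keeper angle numerically from a knob mask.

```bash
python3 - <<'E'
from goal import *
for n in("scene","top"):
    A=arm.snapshot(n)
    p0=proj(A,home+bx*.012+by*.05+bz*.05);x,y=np.round(p0).astype(int)
    g=A["color"][y-9:y+10,x-9:x+10].max(2);m=(g<60).astype(np.uint8)
    k,l,stt,ce=cv2.connectedComponentsWithStats(m)
    i=1+np.argmax(stt[1:,4]);c0=ce[i]+[x-9,y-9]
    o,d=ray(A,c0)
    for h in(.046,.054):
        X=BED.T@(o+d*((home+h*bz-o)@bz)/(d@bz)-home)
        print(n,stt[i,4],h,X.round(4),"angle",np.arctan2(-(X[0]-.058),X[1]-.05).round(3))
go(home,BED)
E
```

```text
scene 31 0.046 [0.0118 0.0482 0.046 ] angle 1.609
scene 31 0.054 [0.011  0.0421 0.054 ] angle 1.737
top 21 0.046 [0.0069 0.0467 0.046 ] angle 1.636
top 21 0.054 [0.0071 0.0453 0.054 ] angle 1.662
clock 39.85 turn [ -68.93 -166.24    0.39] shift [-0.0296 -0.2143 -0.1921] open 0.0007 F [-1.1  0.3 -0.4] here [0.5848 0.2234 0.2439] j [ -5.  40. -44. 111.  75.  43. -54.]
```

Both views put the keeper at its stop (about 1.6 rad), and the arm is clear of everything.

```bash
python3 -c "
from station import arm
print(arm.sign_off())"
```

```text
the job is handed in; nothing more can be done
None
```

I handed the job in at about 40 s, verdict not shown: strip and template look fully seated in the pictures, the keeper measures about 1.6 rad (at its stop), and nothing touched the hammer, awl, glue pot or spool as far as I saw, though I viewed 12 pictures against the limit of 10.

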